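# Fetch the imaging dish from behind the bottles

## Robot

A 6-joint arm with a two-finger parallel gripper is mounted at the origin on the work surface. World frame = base frame: x ahead of the robot, y to its left, z up, the work surface at z = 0. Lengths are in m, angles in rad, forces in N, time in s.
With the tool pointing down it reaches from about 0.35 to 0.975 m from the base axis. Payload 4.9 kg.
Tool frame: the origin (TCP) lies midway between the tips of the shut fingers; the grasp point (between the pads) lies 19 mm behind it; z points along the fingers, y is the direction in which the jaws open and shut (so a half turn about z gives the same grasp; the last joint's range is limited). The gripper opens to 85 mm and grips with 20 to 120 N. Pads are 22 mm wide; open, the fingers measure 114 mm over their backs; the gripper's body (76 mm by 85 mm) begins 54 mm behind the grasp point. The pads swing forward as they close: fully open they stand 13 mm farther back than shut.
Start: joints at [-1.441, 0.053, 1.613, -0, 1.476, -0.119], TCP at [0.154, -0.606, 0.231] pointing down, gripper open.
Joint ranges: [-3.01, 3.01], [-1.01, 2.22], [0.06, 2.58], [-1.02, 4.17], [0.09, 2.62], [-3.14, 3.14]. Speed limits (rad/s): [2.57, 2.57, 3.14, 3.14, 3.14, 3.14].

## Interface

Orientations are given as a unit quaternion [w, x, y, z].
In Python, from plant import state, grab_frame, camera_params, job_done, boxes_of gives the robot as it stands.
- The arm moves only by the tool step_arm, never from a script. Its argument "steps" is a list of rows, each a list of 4 numbers: the shift along the tool's x, y, z in mm, then the turn about the tool's z in degrees. A call has 1 to 8 rows; each row shifts and turns the pose as measured when the row begins, along the tool's axes as they then stand; what a row does not reach is not made up. A row lasts 1/10 s, in which the tool goes at most 50 mm and 8.59 degrees, less where a joint would pass 70% of its speed; a pose out of reach is approached as far as the arm can. A call is refused whole if a number of a shift passes 50 or a number of a turn 8.59, either way. A call with a gripper value outside its range is refused whole. "claw" is the opening in per cent of the stroke, from 0 (shut) to 100 (fully open), set as the call begins (left out, the last holds). The fingers move at their own pace and stop on an object; the grip force is fixed at half the most. Time passes only in rows, so rows that do not move let the fingers close. It gives the time, the measured TCP pose, the force and the opening at its end, in the units of the state.
- state(): the state, without advancing time (a new reading comes with each control period).
- grab_frame(name): name is "scene" or "top" or "wrist"; returns (picture, depth): 400x640x3 uint8, red, green, blue; 400x640 float32, m along the optical axis (not along the pixel's ray), 0 where there is no reading.
- camera_params(name): a dict with "mtx" (3x3 intrinsics, pixels), "extrinsics" (4x4, takes a point from camera to world coordinates); the wrist camera has in their place "T_tool_cam" (4x4, takes a point from camera to tool coordinates, whose origin is the TCP and whose axes are the flange's). Camera axes: x right, y down, z forward; pixel columns grow to the right and rows downward; lengths in m; the calibration is good to about 2 mm. A picture is of the moment at which its call begins: read the wrist's pose just before it. camera_params takes no time and is no camera call.
- job_done(): hands the job in, once; it reports no verdict.
Trained networks look in the newest picture that a camera, given by its name, has taken for a name from the list of things; names that differ only in an ending like _2 or _b are one class to them, and where a whole thing is asked for, a point or a joint stands for the part that bears it (a point fixed in the world has none). Each returns a list of dicts, best first, with "p" (0 to 1); they miss things now and then, are a little off and sometimes report something else, mostly with a low value. They report only what shows in the picture. A call takes as long as a camera call. They do not tell look-alikes from the thing itself.
- boxes_of(camera, label): "box" ([left, top, width, height] in pixels, round what is visible of it).
The state is a dict: "time": time; "joint_pos": joint angles; "joint_vel": joint speeds; "joint_efforts": joint torques, N m; "tool_pos": TCP position; "tool_rot": TCP orientation; "contact_force": force on the tool from outside, world axes, zero at the start; "ft_torque": the same for the moment, N m; "gripper_width": opening from 0.0 (shut) to 1.0 (fully open).
Only numpy, scipy, OpenCV 4.12 (cv2) and the standard library are available. Lean on these libraries where they do the work, as an engineer would, in place of code of your own. Each camera call takes 0.05 s, during which the arm holds its last target. There are 200 camera calls.

## Task

The flat imaging dish is hemmed in at the back of the grey spill tray by the amber bottle, the staining jar and the objective case. Stand these three in the empty steel tray, then set the dish, kept level, flat on the imager's stage, centred over its round window, and finally put the three back upright in the spill tray, each on the very spot where it stood. Set everything down without dropping it, knock nothing over, and leave the dropper bottle and the coverslip box in the spill tray where they are.

Things in the scene. Friction and masses are not known exactly. Their poses are not given: they have to be found in the camera images.
- dish: The imaging dish: flat round clear plastic, lid on, one rigid piece, 20 mm high; lid rim 60 mm across (4 to 20 mm up), foot 55 mm across; 40 g; small bluish spot on top. Stands at the back (+x) of the spill tray, centre 39 mm from the inside of its back wall, a tall thing 62 mm away (centres) on either side and one in front. Origin: centre of its underside, z up.
- amber_bottle: Round brown glass bottle, upright, closed: body 46 mm diameter, straight from 0 to 66 mm height, shoulder to 78 mm, white cap 29 mm diameter from 82 to the top at 104 mm; 0.13 to 0.25 kg. Which of the three spots round the dish it has differs from start to start. Origin: centre of its underside, z up.
- staining_jar: Clear glass staining jar with slides inside, upright, closed, one rigid piece: round foot 52 mm diameter, 8 mm high; square body 42 x 42 mm from 8 to 75 mm height; round black lid 48 mm diameter from 75 mm to the top at 95 mm (may be gripped); 0.14 to 0.28 kg. On any of the three spots. Origin: centre of its underside, z up, x and y square to its faces.
- objective_case: Light grey cylindrical plastic case of a microscope objective, upright: 46 mm diameter up to 55 mm height, above that its ribbed screw cap 48 mm diameter, top at 85 mm; 0.15 to 0.31 kg, one rigid piece. Origin: centre of its underside, z up.
- spill_tray: Grey plastic spill tray, fixed, 176 mm (x) x 212 mm (y), walls 4 mm thick and 30 mm high, floor 4 mm thick. Holds the dish at its back, the three tall things round it, two small bystanders in its front corners. Origin: centre of its underside on the bench; x points to its back, away from the robot, y to its left; turned up to 0.15 rad.
- steel_tray: Empty shallow stainless steel instrument tray, fixed, 270 mm (x) x 125 mm (y), walls 3 mm thick and 18 mm high, floor 3 mm thick, rim about 5 mm wider all round. The side area; the three tall things fit in one row along its x, 78 mm apart. Origin: centre of its underside on the bench.
- imager: Compact inverted fluorescence imager, fixed: cream, objectives under a flat black stage 210 (x) x 176 mm (y), 120 mm high; 212 mm over the focus knobs. In the stage a bright metal insert, 110 x 82 mm, with a dark round window of 40 mm in its middle. Orange shield folded back from 105 mm behind the window, up to 145 mm high. Origin: centre of its underside on the bench, x to its back.
- window (a point): The centre of the imager's round window on the top face of the stage, 120 mm above the bench, straight above the imager's origin. The dish goes here, foot on the stage.
- dropper_bottle: Small white dropper bottle, 24 mm diameter, 54 mm high, loose, in the front left (-x, +y) corner of the spill tray; a bystander. Origin: centre of its underside.
- coverslip_box: Small flat square box of coverslips, 31 x 31 x 18 mm, clear with a pale lid, loose, in the front right (-x, -y) corner of the spill tray; a bystander. Origin: centre of its underside.
There are look-alikes about, which are no part of the job. What is shaped like the objective_case but yellow is not meant.

How it is judged:
On the way, in this order (a step that is already met when the one before it is completed fails the run):
1. the amber bottle, staining jar and objective case all stand in the steel tray, let go, with the dish still in the spill tray (x of amber_bottle in the frame of steel_tray between -0.13 and 0.13 m and y of amber_bottle in the frame of steel_tray between -0.058 and 0.058 m and z of each of amber_bottle, staining_jar, objective_case in the frame of steel_tray below 0.012 m and linear speed of each of amber_bottle, staining_jar, objective_case below 0.02 m/s and angle between each of amber_bottle, staining_jar, objective_case's own z axis and vertical below 0.12 rad and contact force between the fingers and amber_bottle below 0.1 N and x of staining_jar in the frame of steel_tray between -0.13 and 0.13 m and y of staining_jar in the frame of steel_tray between -0.058 and 0.058 m and contact force between the fingers and staining_jar below 0.1 N and x of objective_case in the frame of steel_tray between -0.13 and 0.13 m and y of objective_case in the frame of steel_tray between -0.058 and 0.058 m and contact force between the fingers and objective_case below 0.1 N and distance of dish from where it was at the start of the episode below 0.04 m), for 0.2 s.
2. the dish lies flat on the imager's stage, centred over the window, let go (horizontal distance between dish and window below 0.01 m and z of dish in the frame of window between -0.006 and 0.006 m and linear speed of dish below 0.02 m/s and angle between dish's own z axis and vertical below 0.12 rad and contact force between the fingers and dish below 0.1 N), for 0.2 s.
At the end, for the whole second after the job is handed in: The dish lies flat on the imager's stage, its centre within 10 mm of the window's centre; the amber bottle, the staining jar and the objective case stand upright in the spill tray, each within 15 mm of where it stood at the start; all are let go and at rest (all of step 2 and distance of each of amber_bottle, staining_jar, objective_case from where it was at the start of the episode below 0.015 m and linear speed of each of amber_bottle, staining_jar, objective_case below 0.02 m/s and angle between each of amber_bottle, staining_jar, objective_case's own z axis and vertical below 0.12 rad and contact force between the fingers and amber_bottle below 0.1 N and contact force between the fingers and staining_jar below 0.1 N and contact force between the fingers and objective_case below 0.1 N); the robot touches nothing.
It fails at once if the amber bottle, staining jar or objective case is knocked over (leans more than 40 degrees) (angle between any of amber_bottle, staining_jar, objective_case's own z axis and vertical above 0.7 rad).
It fails at once if the dish is tilted more than 23 degrees (angle between dish's own z axis and vertical above 0.4 rad).
It fails at once if something is dropped (falls free at more than 0.7 m/s, about 25 mm) ((linear speed of amber_bottle above 0.7 m/s and contact force between the fingers and amber_bottle below 0.05 N) or (linear speed of staining_jar above 0.7 m/s and contact force between the fingers and staining_jar below 0.05 N) or (linear speed of objective_case above 0.7 m/s and contact force between the fingers and objective_case below 0.05 N) or (linear speed of dish above 0.7 m/s and contact force between the fingers and dish below 0.05 N)).
It fails at once if the dropper bottle or the coverslip box is shifted by more than 20 mm or knocked over (distance of any of dropper_bottle, coverslip_box from where it was at the start of the episode above 0.02 m or angle between any of dropper_bottle, coverslip_box's own z axis and vertical above 0.6 rad).
It also fails if it takes over 144 s, if anything falls off the work surface, if the arm or the gripper's body presses on something with over 40 N, if the wrist force passes 120 N, or if a joint passes its speed limit or range.

## Working session

There is one attempt and no reset: what is moved stays moved. The work goes in short steps, Python scripts to look and compute and a tool call to move; the robot and the scene stay as the last step left them, time stands still between calls to the robot, and variables do not carry over. Pictures are saved under pics/ and viewed, about 12 in all and at most 16, crops included, and the job is handed in when it is done.

Besides the shell and the picture viewer there is one more tool, called after "Request:" as name(argument=value, ...) on one line, values as JSON. step_arm: Moves the arm, as the interface text tells. Its arguments: {"type":"object","properties":{"steps":{"type":"array"},"claw":{"type":"number"}},"required":["steps"]}

```bash
mkdir -p pics
cat > h.py <<'E'
import numpy as np, cv2
from plant import state, grab_frame, camera_params, job_done, boxes_of
def cam(name):
    p=camera_params(name); K=np.array(p['mtx'])
    if 'extrinsics' in p: return K,np.array(p['extrinsics'])
    s=state(); w,x,y,z=s['tool_rot']
    from scipy.spatial.transform import Rotation as R
    T=np.eye(4);T[:3,:3]=R.from_quat([x,y,z,w]).as_matrix();T[:3,3]=s['tool_pos']
    return K,T@np.array(p['T_tool_cam'])
def grab(name):
    K,T=cam(name); im,d=grab_frame(name); return im,d,K,T
def cloud(d,K,T):
    v,u=np.mgrid[:d.shape[0],:d.shape[1]]
    P=np.stack([(u-K[0,2])/K[0,0]*d,(v-K[1,2])/K[1,1]*d,d],-1)@T[:3,:3].T+T[:3,3]
    P[d<=0]=np.nan; return P
def save(n,im): cv2.imwrite(f'pics/{n}.png',im[:,:,::-1])
E
python3 - <<'E'
from h import *
s=state();print(s)
for n in('scene','top'):
    im,d,K,T=grab(n);save(n,im);np.savez(n,im=im,d=d,K=K,T=T);P=cloud(d,K,T)
    print(n,T.round(3).tolist(),K[0,0])
    for l in['dish','amber_bottle','staining_jar','objective_case','spill_tray','steel_tray','imager','dropper_bottle','coverslip_box']:
        for b in boxes_of(n,l)[:3]:
            x,y,w,h=b['box'];c=P[int(min(399,y+h/2)),int(min(639,x+w/2))]
            print(l,round(b['p'],2),np.round(b['box']).tolist(),c.round(3))
E
```

```text
{'time': 0.0, 'joint_pos': array([-1.44101113e+00,  5.33442221e-02,  1.61431076e+00, -5.24299432e-06,
        1.47600083e+00, -1.19035556e-01]), 'joint_vel': array([-0.00041302, -0.00171852, -0.00123281,  0.00100836,  0.00018944,
       -0.00146887]), 'joint_efforts': array([-1.21368130e-04, -3.93683910e+01, -3.70174026e+01, -1.11129787e-04,
        7.02518126e-03, -1.86156456e-05]), 'tool_pos': array([ 0.1538085 , -0.6051282 ,  0.23006085]), 'tool_rot': array([-1.03154843e-03,  9.92270447e-01,  1.24089870e-01, -8.15394685e-06]), 'contact_force': array([ 0.2690232 , -0.15419825, -0.46842044]), 'ft_torque': array([-0.03198569,  0.001353  ,  0.03494623]), 'gripper_width': 1.0034107931230716}
scene [[0.777, 0.416, -0.473, 1.043], [0.63, -0.504, 0.591, -0.73], [0.008, -0.757, -0.653, 0.811], [0.0, 0.0, 0.0, 1.0]] 378.85544386489573
dish 0.69 [239.0, 259.0, 24.0, 18.0] [ 0.514 -0.336  0.025]
dish 0.48 [189.0, 224.0, 103.0, 82.0] [ 0.527 -0.376  0.088]
amber_bottle 0.6 [258.0, 225.0, 21.0, 36.0] [ 0.52  -0.273  0.076]
staining_jar 0.74 [217.0, 227.0, 25.0, 33.0] [ 0.456 -0.349  0.092]
obje
[... 974 characters left out ...]
7.0] [ 0.438 -0.328  0.105]
staining_jar 0.67 [415.0, 199.0, 19.0, 16.0] [ 0.511 -0.379  0.086]
staining_jar 0.39 [381.0, 202.0, 16.0, 18.0] [ 0.495 -0.264  0.107]
objective_case 0.81 [413.0, 196.0, 20.0, 20.0] [ 0.511 -0.375  0.091]
objective_case 0.65 [373.0, 194.0, 70.0, 61.0] [ 0.453 -0.32   0.102]
objective_case 0.62 [452.0, 207.0, 20.0, 21.0] [ 0.478 -0.496  0.084]
spill_tray 0.81 [371.0, 194.0, 71.0, 59.0] [ 0.454 -0.317  0.099]
steel_tray 0.73 [288.0, 148.0, 45.0, 84.0] [ 0.58  -0.013  0.005]
imager 0.87 [167.0, 156.0, 70.0, 94.0] [0.528 0.325 0.119]
coverslip_box 0.49 [428.0, 235.0, 9.0, 8.0] [ 0.407 -0.417  0.02 ]
coverslip_box 0.35 [395.0, 203.0, 19.0, 15.0] [ 0.505 -0.326  0.029]
```

Run:
```python
from h import *
a=np.load('scene.npz');b=np.load('top.npz')
A=cv2.resize(a['im'][100:330,150:450],None,fx=2.6,fy=2.6,interpolation=2)[:590,:790]
B=cv2.resize(b['im'][120:280,150:490],None,fx=2.3,fy=2.3,interpolation=2)
save('sceneC',A);save('topC',B)
```

```text
(no output)
```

View pics/sceneC.png

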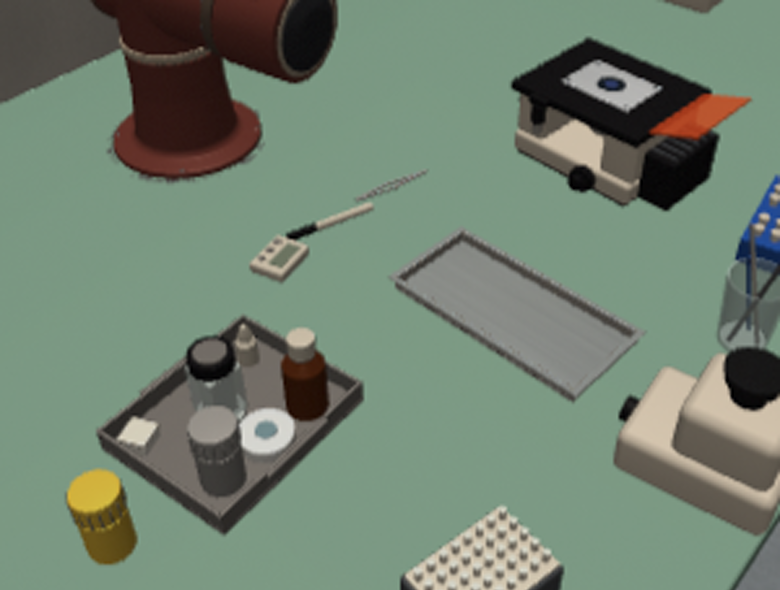

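View pics/topC.png

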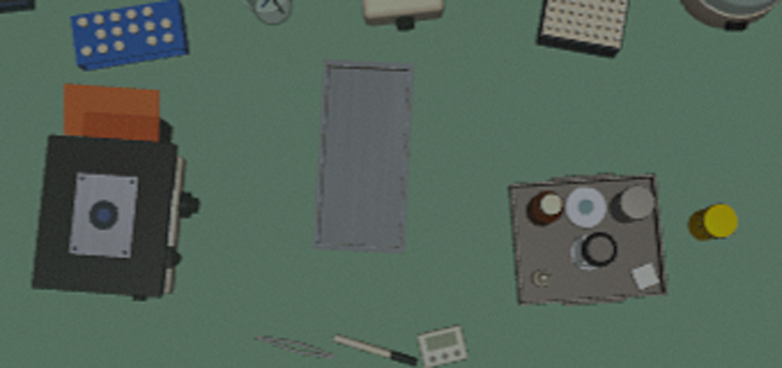

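Amber bottle at (548,208), left of the dish (586,207). The grey objective case is at right (635,203), and the jar is in front (598,250). Two things have the case's shape: the grey one inside the tray (635,203) and the yellow one outside (715,220). The grey one is meant, because the yellow one is excluded by the task and stands outside the tray. I'll go above the tray for a wrist view.

Request:
step_arm(steps=[[0,0,-20,7.1],[0,0,-20,7.1],[40,-35,-20,0],[40,-35,-20,0],[40,-35,-20,0],[40,-35,-20,0],[40,-35,-20,0],[40,-35,-20,0]], claw=100)

```text
time: 1.8
tool_pos: [0.3678, -0.4213, 0.3772]
tool_rot: [-0.003, 1.0, -0.011, -0.0]
contact_force: [1.1, -1.0, -0.3]
gripper_width: 1.001
```

Request:
step_arm(steps=[[20,-20,-10,0],[10,-20,0,0],[0,0,0,0]])

```text
time: 2.1
tool_pos: [0.4041, -0.3771, 0.3928]
tool_rot: [-0.001, 1.0, -0.007, 0.003]
contact_force: [-1.0, -1.1, -0.4]
gripper_width: 1.004
```

Run:
```python
from h import *
print(camera_params('wrist')['T_tool_cam'])
im,d,K,T=grab('wrist');save('w1',im);np.savez('w1',im=im,d=d,K=K,T=T);P=cloud(d,K,T)
for l in['dish','amber_bottle','staining_jar','objective_case','dropper_bottle','coverslip_box']:
    for b in boxes_of('wrist',l)[:2]:
        x,y,w,h=b['box'];c=P[int(min(399,y+h/2)),int(min(639,x+w/2))]
        print(l,round(b['p'],2),np.round(b['box']).tolist(),c.round(3))
```

```text
[[ 5.69876153e-04 -9.56220738e-01 -2.92645820e-01  7.47593693e-02]
 [ 9.99999634e-01  7.31593213e-04 -4.43159098e-04  8.72664102e-04]
 [ 6.37855615e-04 -2.92645460e-01  9.56220805e-01 -1.43797738e-01]
 [ 0.00000000e+00  0.00000000e+00  0.00000000e+00  1.00000000e+00]]
dish 0.75 [268.0, 58.0, 42.0, 44.0] [ 0.51  -0.329  0.026]
amber_bottle 0.58 [218.0, 67.0, 46.0, 34.0] [ 0.502 -0.278  0.107]
staining_jar 0.76 [268.0, 108.0, 42.0, 41.0] [ 0.447 -0.335  0.101]
objective_case 0.96 [311.0, 56.0, 35.0, 48.0] [ 0.506 -0.386  0.089]
dropper_bottle 0.65 [239.0, 145.0, 14.0, 13.0] [ 0.411 -0.263  0.046]
coverslip_box 0.69 [330.0, 140.0, 25.0, 21.0] [ 0.407 -0.408  0.023]
```

View pics/w1.png

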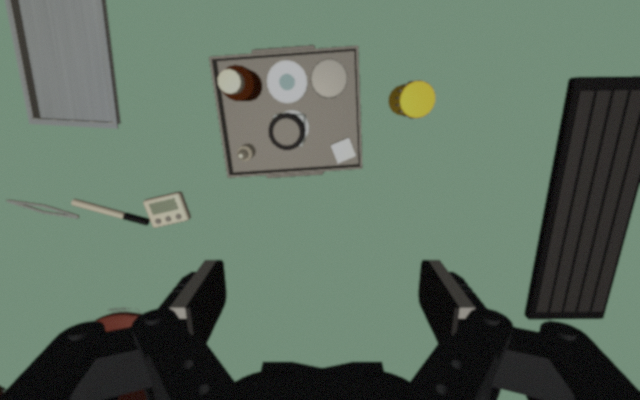

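The wrist view shows amber (231,82), dish (288,82), case (329,78), jar (287,130), dropper (246,152), box (343,150). The yellow look-alike at (413,99) is outside. I'll take one closer look for accurate centres, and this crop also serves to confirm the case.

Request:
step_arm(steps=[[20,-20,30,0],[20,-20,30,0],[15,-10,20,0],[0,0,0,0],[0,0,0,0]])

```text
time: 2.95
tool_pos: [0.4572, -0.3338, 0.3088]
tool_rot: [-0.001, 1.0, -0.014, 0.001]
contact_force: [-0.4, -0.2, 0.1]
gripper_width: 1.003
```

```bash
cat > m.py <<'E'
from h import *
def onplane(u,v,z,K,T):
    r=T[:3,:3]@np.array([(u-K[0,2])/K[0,0],(v-K[1,2])/K[1,1],1]); return T[:3,3]+r*(z-T[2,3])/r[2]
def tops(P,spec):
    out={}
    for n,(c,z,r) in spec.items():
        m=(np.hypot(P[...,0]-c[0],P[...,1]-c[1])<r)&(abs(P[...,2]-z)<.009)
        if m.sum()<8: print(n,'few',m.sum());continue
        q=P[m][:,:2]; (cx,cy),rr=cv2.minEnclosingCircle(q.astype(np.float32))
        print(n,'n',m.sum(),'mec',round(cx,4),round(cy,4),'r',round(rr,4),'mid',((np.percentile(q,2,0)+np.percentile(q,98,0))/2).round(4),'z',np.median(P[m][:,2]).round(4))
E
python3 - <<'E'
from m import *
im,d,K,T=grab('wrist');save('w2',cv2.resize(im[0:230,100:500],None,fx=2,fy=2,interpolation=2));np.savez('w2',im=im,d=d,K=K,T=T);P=cloud(d,K,T)
print(state()['tool_pos'])
tops(P,dict(dish=((.51,-.329),.024,.034),amber=((.502,-.272),.108,.022),jar=((.447,-.33),.099,.035),case=((.506,-.386),.089,.032)))
Z=np.load('top.npz');tops(cloud(Z['d'],Z['K'],Z['T']),dict(steel=((.59,0),.003,.2),ins=((.53,.325),.12,.2)))
for l in['dish','amber_bottle','staining_jar','objective_case','spill_tray']:
    for b in boxes_of('wrist',l)[:2]:
        x,y,w,h=b['box'];print(l,round(b['p'],2),np.round(b['box']).tolist(),[onplane(x+w/2,y+h/2,z,K,T)[:2].round(4).tolist() for z in(.024,.089,.099,.108)])
E
```

```text
[ 0.45701979 -0.33385202  0.30869235]
dish n 1782 mec 0.5084 -0.3266 r 0.03 mid [ 0.5086 -0.3266] z 0.0256
amber n 652 mec 0.505 -0.2646 r 0.0146 mid [ 0.5054 -0.2651] z 0.109
jar n 1448 mec 0.4434 -0.3308 r 0.024 mid [ 0.4443 -0.3307] z 0.1004
case n 1571 mec 0.5079 -0.3866 r 0.0246 mid [ 0.5083 -0.386 ] z 0.0899
steel n 9818 mec 0.59 -0.0 r 0.2 mid [ 5.895e-01 -3.000e-04] z 0.0007
ins n 4108 mec 0.5058 0.3412 r 0.1423 mid [0.507  0.3399] z 0.12
dish 0.87 [291.0, 95.0, 47.0, 50.0] [[0.5094, -0.3263], [0.5128, -0.3279], [0.5133, -0.3282], [0.5138, -0.3284]]
amber_bottle 0.97 [241.0, 106.0, 45.0, 41.0] [[0.5032, -0.2614], [0.5075, -0.2729], [0.5081, -0.2746], [0.5087, -0.2762]]
staining_jar 0.93 [301.0, 149.0, 42.0, 56.0] [[0.4353, -0.3334], [0.4499, -0.3339], [0.4521, -0.334], [0.4541, -0.3341]]
objective_case 0.85 [432.0, 121.0, 63.0, 46.0] [[0.4748, -0.5166], [0.4834, -0.4893], [0.4847, -0.4851], [0.4859, -0.4814]]
objective_case 0.73 [346.0, 101.0, 44.0, 46.0] [[0.5025, -0.393], [0.5069, -0.3845], [0.5076, -0.3832], [0.5082, -0.382]]
spill_tray 0.93 [226.0, 79.0, 176.0, 151.0] [[0.4657, -0.3245], [0.4757, -0.3264], [0.4772, -0.3267], [0.4786, -0.3269]]
```

View pics/w2.png

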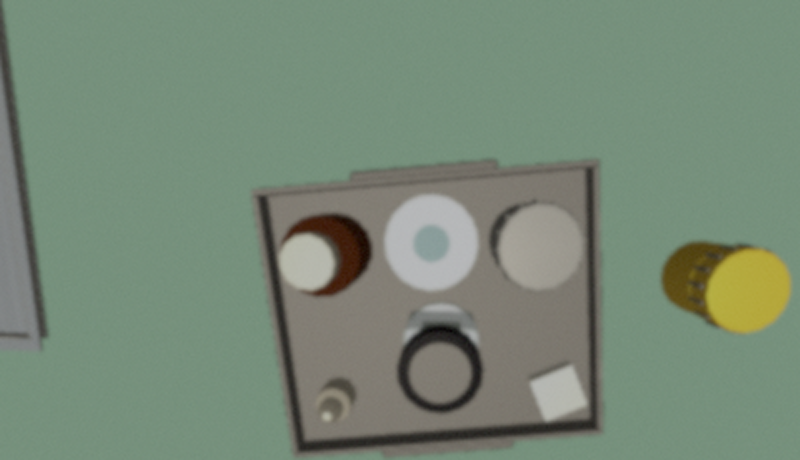

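Request:
step_arm(steps=[[10,-15,30,-1.6],[13,-18,35,0],[13,-18,35,0],[12,-18,35,0],[0,0,0,0],[0,0,0,0]], claw=70)

```text
time: 3.85
tool_pos: [0.5099, -0.2696, 0.1799]
tool_rot: [0.006, 1.0, -0.002, 0.008]
contact_force: [-0.0, -0.1, 0.4]
gripper_width: 0.698
```

```bash
cat > g.py <<'E'
import sys
from h import *
from scipy.spatial.transform import Rotation as R
# usage: g.py x y z yawdeg -> remaining in tool axes (mm), turn
s=state();w,x,y,z=s['tool_rot'];M=R.from_quat([x,y,z,w]).as_matrix();yaw=np.degrees(np.arctan2(M[1,0],M[0,0]))
a=[float(v) for v in sys.argv[1:]]
print('tool',s['tool_pos'].round(4),'yaw',yaw.round(2),'tilt',np.degrees(np.arccos(-M[2,2])).round(2),'t',round(s['time'],2),'F',s['contact_force'].round(1),'gw',round(s['gripper_width'],3),'j',s['joint_pos'].round(2))
if len(a)>2:print('remain',((M.T@(np.array(a[:3])-s['tool_pos']))*1000).round(1),'turn',(yaw-(a[3] if len(a)>3 else 0)).round(2))
E
python3 g.py 0.505 -0.2648 0.078
python3 - <<'E'
from m import *
Z=np.load('top.npz')
for z,pts in((.018,[(327,62),(412,66),(403,250),(316,247)]),(.12,[(50,136),(176,140),(162,296),(34,289),(78,173),(137,177),(130,257),(70,253),(103,214)])):
    q=np.array([onplane(150+u/2.3,120+v/2.3,z,Z['K'],Z['T'])[:2] for u,v in pts]);print(q.round(4).tolist(),q[:4].mean(0))
E
```

```text
tool [ 0.5099 -0.2696  0.1799] yaw -0.21 tilt 1.1 t 3.85 F [-0.  -0.1  0.4] gw 0.698 j [-0.61 -0.04  1.79 -0.    1.37  0.96]
remain [ -6.4  -6.  101.8] turn -0.21
[[0.727, 0.0455], [0.719, -0.0803], [0.4469, -0.0628], [0.4532, 0.0635]] [ 0.5865396 -0.0085209]
[[0.6046, 0.4176], [0.5964, 0.2451], [0.3846, 0.262], [0.3965, 0.4345], [0.553, 0.3783], [0.5463, 0.2978], [0.4376, 0.3058], [0.4442, 0.387], [0.4964, 0.3432]] [0.49553675 0.33979986]
```

Request:
step_arm(steps=[[-3,-3,25,0],[-3,-3,25,0],[0,0,25,0],[0,0,20,0],[0,0,3,0],[0,0,0,0]])

```text
time: 4.45
tool_pos: [0.5116, -0.2768, 0.0967]
tool_rot: [0.015, 1.0, -0.005, 0.018]
contact_force: [0.6, -0.6, -0.5]
gripper_width: 0.703
```

```bash
python3 g.py 0.505 -0.2648 0.078
```

```text
tool [ 0.5116 -0.2768  0.0967] yaw -0.52 tilt 2.66 t 4.45 F [ 0.6 -0.6 -0.5] gw 0.703 j [-0.62  0.04  1.86 -0.    1.19  0.96]
remain [ -7.4 -12.5  18.1] turn -0.52
```

Request:
step_arm(steps=[[0,0,-20,0],[0,0,-20,0],[0,0,-20,0],[0,0,-20,0]])

```text
time: 4.85
tool_pos: [0.5093, -0.2776, 0.1857]
tool_rot: [0.017, 1.0, -0.006, 0.02]
contact_force: [-0.3, 0.2, -0.6]
gripper_width: 0.697
```

```bash
python3 g.py 0.505 -0.2648 0.078
```

```text
tool [ 0.5093 -0.2776  0.1857] yaw -0.66 tilt 3.01 t 4.85 F [-0.3  0.2 -0.6] gw 0.697 j [-0.63 -0.06  1.8  -0.    1.35  0.96]
remain [ -8.8 -16.3 107. ] turn -0.66
```

Request:
step_arm(steps=[[-9,0,0,0],[0,0,0,0]])

```text
time: 5.05
tool_pos: [0.5024, -0.2803, 0.1937]
tool_rot: [0.021, 0.999, -0.006, 0.025]
contact_force: [0.1, 0.3, 0.3]
gripper_width: 0.7
```

```bash
python3 g.py 0.505 -0.2648 0.078
```

```text
tool [ 0.5024 -0.2803  0.1937] yaw -0.66 tilt 3.77 t 5.05 F [0.1 0.3 0.3] gw 0.7 j [-0.64 -0.08  1.81 -0.    1.35  0.95]
remain [ -3.5 -20.3 114.9] turn -0.66
```

Request:
step_arm(steps=[[0,0,10,0],[0,0,0,0],[0,0,10,0],[0,0,0,0],[0,0,10,0],[0,0,0,0]])

```text
time: 5.65
tool_pos: [0.5018, -0.2806, 0.1567]
tool_rot: [0.019, 1.0, -0.007, 0.023]
contact_force: [-0.9, -0.0, 0.5]
gripper_width: 0.707
```

```bash
python3 g.py 0.505 -0.2648 0.078
```

```text
tool [ 0.5018 -0.2806  0.1567] yaw -0.72 tilt 3.38 t 5.65 F [-0.9 -0.   0.5] gw 0.707 j [-0.64 -0.05  1.84 -0.    1.29  0.95]
remain [ -0.5 -18.8  78.1] turn -0.72
```

Request:
step_arm(steps=[[0,0,0,0],[0,0,0,0],[0,0,0,0],[0,0,0,0],[0,0,0,0],[0,0,0,0],[0,0,0,0],[0,0,0,0]])

```text
time: 6.45
tool_pos: [0.5024, -0.2809, 0.1574]
tool_rot: [0.019, 1.0, -0.007, 0.023]
contact_force: [0.3, 0.4, -0.6]
gripper_width: 0.7
```

```bash
sed -i "s/'j',s\['joint_pos'\].round(2)/'j',s['joint_pos'].round(4)/" g.py; python3 g.py 0.505 -0.2648 0.078
```

```text
tool [ 0.5024 -0.2809  0.1574] yaw -0.7 tilt 3.46 t 6.45 F [ 0.3  0.4 -0.6] gw 0.7 j [-0.6374 -0.0466  1.8392 -0.0036  1.2886  0.9474]
remain [ -1.3 -19.1  78.8] turn -0.7
```

Request:
step_arm(steps=[[0,-20,0,0]])

```text
time: 6.55
tool_pos: [0.5028, -0.2623, 0.1571]
tool_rot: [0.02, 0.999, -0.008, 0.024]
contact_force: [-0.4, -0.2, 0.3]
gripper_width: 0.701
```

```bash
python3 g.py 0.505 -0.2648 0.078; python3 g.py; python3 -c "
from h import *
im=grab('top');print(state()['tool_pos'],state()['joint_pos'],state()['joint_vel'])"; python3 g.py
```

```text
tool [ 0.5028 -0.2623  0.1571] yaw -0.82 tilt 3.53 t 6.55 F [-0.4 -0.2  0.3] gw 0.701 j [-0.6091 -0.0674  1.8597 -0.0061  1.2878  0.9785]
remain [-1.5 -0.6 79.1] turn -0.82
tool [ 0.5028 -0.2623  0.1571] yaw -0.82 tilt 3.53 t 6.55 F [-0.4 -0.2  0.3] gw 0.701 j [-0.6091 -0.0674  1.8597 -0.0061  1.2878  0.9785]
[ 0.5026274  -0.25865905  0.15642437] [-0.60506791 -0.06958255  1.86288211 -0.00385135  1.28950546  0.97974435] [-0.013321    0.01513375 -0.00547953 -0.01466557 -0.00933069 -0.0530054 ]
tool [ 0.5026 -0.2587  0.1564] yaw -0.7 tilt 3.38 t 6.6 F [1.2 2.3 0. ] gw 0.699 j [-0.6051 -0.0696  1.8629 -0.0039  1.2895  0.9797]
```

Request:
step_arm(steps=[[0,0,-30,0],[25,17,0,0],[25,17,0,0],[25,17,0,0],[0,0,0,0]])

```text
time: 7.1
tool_pos: [0.5774, -0.3097, 0.1931]
tool_rot: [0.018, 1.0, -0.005, 0.024]
contact_force: [-0.1, 1.4, -0.4]
gripper_width: 0.7
```

```bash
cat > s.py <<'E'
from h import *
grab_frame('top')
E
python3 s.py; python3 g.py 0.505 -0.2648 0.078
```

```text
tool [ 0.5764 -0.3088  0.1929] yaw -0.53 tilt 3.35 t 7.15 F [-0.2  0.4 -0.2] gw 0.695 j [-0.6039  0.1082  1.6197 -0.0039  1.3553  0.9778]
remain [-77.  -47.3 109.9] turn -0.53
```

Request:
step_arm(steps=[[-40,-26,0,0]])

```text
time: 7.25
tool_pos: [0.538, -0.2839, 0.1885]
tool_rot: [0.018, 1.0, -0.005, 0.022]
contact_force: [-1.8, 1.1, 0.8]
gripper_width: 0.702
```

```bash
python3 g.py; python3 s.py; python3 g.py 0.505 -0.2648 0.078
```

```text
tool [ 0.538  -0.2839  0.1885] yaw -0.56 tilt 3.27 t 7.25 F [-1.8  1.1  0.8] gw 0.702 j [-0.606   0.0067  1.733  -0.004   1.3449  0.9761]
tool [ 0.5288 -0.2767  0.1832] yaw -0.51 tilt 2.41 t 7.3 F [ 0.3  3.1 -7.1] gw 0.697 j [-0.6048 -0.0066  1.7549 -0.004   1.3513  0.9761]
remain [-27.3 -14.4 104.1] turn -0.51
```

Request:
step_arm(steps=[[0,0,40,0]])

```text
time: 7.4
tool_pos: [0.531, -0.2781, 0.1479]
tool_rot: [0.016, 1.0, -0.004, 0.02]
contact_force: [1.4, -1.0, 1.5]
gripper_width: 0.703
```

```bash
python3 g.py; python3 s.py; python3 g.py 0.505 -0.2648 0.078
```

```text
tool [ 0.531  -0.2781  0.1479] yaw -0.47 tilt 2.94 t 7.4 F [ 1.4 -1.   1.5] gw 0.703 j [-0.6048  0.025   1.7846 -0.004   1.2808  0.9759]
tool [ 0.5251 -0.2742  0.1355] yaw -0.5 tilt 1.81 t 7.45 F [-3.6  1.6 -6.7] gw 0.697 j [-0.605   0.0336  1.7973 -0.0041  1.2794  0.976 ]
remain [-21.5 -10.4  56.8] turn -0.5
```

Request:
step_arm(steps=[[0,0,-40,0]])

```text
time: 7.55
tool_pos: [0.5181, -0.2693, 0.1659]
tool_rot: [0.005, 1.0, -0.004, 0.004]
contact_force: [0.6, 0.2, 0.1]
gripper_width: 0.7
```

```bash
python3 g.py; python3 s.py; python3 g.py 0.505 -0.2648 0.078
```

```text
tool [ 0.5181 -0.2693  0.1659] yaw -0.51 tilt 0.73 t 7.55 F [0.6 0.2 0.1] gw 0.7 j [-0.6048 -0.003   1.7807 -0.004   1.3518  0.9758]
tool [ 0.5228 -0.2723  0.1776] yaw -0.49 tilt 1.67 t 7.6 F [ 2.8 -1.8  5.4] gw 0.699 j [-0.6045 -0.011   1.7687 -0.0039  1.355   0.9758]
remain [-20.   -9.2  99. ] turn -0.49
```

```bash
cat > s.py <<'E'
from h import *
grab_frame('top')
import runpy; runpy.run_path('g.py')
E
echo
```

```text
(no output)
```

Request:
step_arm(steps=[[-20,-9,0,0]])

```text
time: 7.7
tool_pos: [0.5044, -0.2641, 0.1802]
tool_rot: [0.011, 1.0, -0.004, 0.013]
contact_force: [-0.5, 0.2, 0.0]
gripper_width: 0.704
```

```bash
python3 s.py 0.505 -0.2648 0.078
```

```text
tool [ 0.5011 -0.262   0.1789] yaw -0.46 tilt 1.67 t 7.75 F [ 1.4  0.  -0.9] gw 0.701 j [-0.6114 -0.0695  1.8233 -0.0041  1.3589  0.9684]
remain [  1.7   0.7 101. ] turn -0.46
```

Request:
step_arm(steps=[[0,0,40,0]])

```text
time: 7.85
tool_pos: [0.5055, -0.2651, 0.1462]
tool_rot: [0.014, 1.0, -0.004, 0.017]
contact_force: [1.0, -1.0, 0.2]
gripper_width: 0.7
```

```bash
python3 s.py 0.505 -0.2648 0.078
```

```text
tool [ 0.5002 -0.2616  0.1349] yaw -0.46 tilt 1.49 t 7.9 F [-2.8  1.7 -5.7] gw 0.698 j [-0.6117 -0.028   1.8599 -0.0042  1.2841  0.9684]
remain [ 3.8  2.1 57.1] turn -0.46
```

Request:
step_arm(steps=[[4,2,30,0]])

```text
time: 8.0
tool_pos: [0.5061, -0.265, 0.1077]
tool_rot: [0.01, 1.0, -0.004, 0.011]
contact_force: [1.1, -0.3, -0.1]
gripper_width: 0.701
```

```bash
python3 s.py 0.505 -0.2648 0.078
```

```text
tool [ 0.5025 -0.2626  0.0997] yaw -0.47 tilt 1.1 t 8.05 F [-3.2  0.8 -3.9] gw 0.697 j [-0.6109  0.0222  1.8731 -0.0042  1.2276  0.9696]
remain [ 2.3  1.8 21.7] turn -0.47
```

Request:
step_arm(steps=[[0,0,20,0]])

```text
time: 8.15
tool_pos: [0.5035, -0.2634, 0.0811]
tool_rot: [0.007, 1.0, -0.004, 0.007]
contact_force: [0.5, 0.1, 0.1]
gripper_width: 0.7
```

```bash
python3 s.py 0.505 -0.2648 0.078
```

```text
tool [ 0.5004 -0.2613  0.0755] yaw -0.48 tilt 0.69 t 8.2 F [-1.9  1.4 -2.1] gw 0.696 j [-0.6111  0.0516  1.8874 -0.0043  1.1913  0.9697]
remain [ 4.7  3.5 -2.4] turn -0.48
```

Request:
step_arm(steps=[[4,3,-2,0],[0,0,0,0],[0,0,0,0]])

```text
time: 8.5
tool_pos: [0.5046, -0.2644, 0.0794]
tool_rot: [0.004, 1.0, -0.004, 0.003]
contact_force: [0.4, -0.1, -1.5]
gripper_width: 0.707
```

```bash
python3 s.py 0.505 -0.2648 0.078
```

```text
tool [ 0.5049 -0.2647  0.0798] yaw -0.47 tilt 0.65 t 8.55 F [ 0.4 -0.4  1.4] gw 0.701 j [-0.6113  0.0593  1.8713 -0.0043  1.2003  0.9692]
remain [0.  0.1 1.8] turn -0.47
```

Request:
step_arm(steps=[[0,0,0,0],[0,0,0,0],[0,0,0,0],[0,0,0,0],[0,0,0,0],[0,0,0,0]], claw=0)

```text
time: 9.15
tool_pos: [0.5059, -0.2653, 0.0824]
tool_rot: [0.006, 1.0, -0.004, 0.005]
contact_force: [0.2, -0.2, -0.0]
gripper_width: 0.323
```

```bash
python3 s.py 0.505 -0.2648 0.078
```

```text
tool [ 0.506  -0.2653  0.0825] yaw -0.46 tilt 0.85 t 9.2 F [-0.6 -0.6 -0.8] gw 0.321 j [-0.6112  0.0564  1.8694 -0.0043  1.2015  0.9692]
remain [-1.  -0.6  4.5] turn -0.46
```

Request:
step_arm(steps=[[0,0,-25,0],[0,0,-25,0],[0,0,-15,0],[0,0,0,0]])

```text
time: 9.6
tool_pos: [0.5037, -0.2635, 0.1467]
tool_rot: [0.004, 1.0, -0.004, 0.002]
contact_force: [0.7, 0.4, -0.7]
gripper_width: 0.314
```

```bash
python3 s.py 0.664 -0.0137 0.0815
```

```text
tool [ 0.5031 -0.2631  0.1454] yaw -0.47 tilt 0.44 t 9.65 F [ 0.1 -0.2 -1.8] gw 0.316 j [-0.6108 -0.0182  1.8318 -0.0041  1.3216  0.9692]
remain [ 158.6 -251.1   62.6] turn -0.47
```

Request:
step_arm(steps=[[20,-30,0,0],[30,-45,0,0],[30,-45,0,0],[20,-35,0,0],[0,0,0,0]])

```text
time: 10.15
tool_pos: [0.6016, -0.1087, 0.1368]
tool_rot: [0.002, 1.0, -0.007, -0.003]
contact_force: [0.9, -0.7, -1.2]
gripper_width: 0.321
```

```bash
python3 s.py 0.664 -0.0137 0.0815
```

```text
tool [ 0.6004 -0.1102  0.1363] yaw -0.86 tilt 0.49 t 10.2 F [-0.5 -0.3 -2.3] gw 0.323 j [-0.3002  0.0977  1.7283 -0.0071  1.3206  1.2874]
remain [ 62.5 -97.8  53.9] turn -0.86
```

Request:
step_arm(steps=[[22,-35,0,0],[22,-35,0,0],[15,-22,0,0],[0,0,0,0]])

```text
time: 10.6
tool_pos: [0.6589, -0.0205, 0.1291]
tool_rot: [0.003, 1.0, -0.01, -0.008]
contact_force: [-0.9, -0.8, -1.2]
gripper_width: 0.324
```

```bash
python3 s.py 0.664 -0.0137 0.0815
```

```text
tool [ 0.6579 -0.0217  0.1287] yaw -1.21 tilt 1.05 t 10.65 F [-0.3  0.2 -1.3] gw 0.32 j [-0.142   0.2189  1.6062 -0.0094  1.3324  1.4522]
remain [ 6.7 -8.4 47.1] turn -1.21
```

Request:
step_arm(steps=[[0,0,25,0]])

```text
time: 10.75
tool_pos: [0.6599, -0.0235, 0.1072]
tool_rot: [0.004, 1.0, -0.011, -0.005]
contact_force: [1.1, -1.0, -0.9]
gripper_width: 0.32
```

```bash
python3 s.py 0.664 -0.0137 0.0815
```

```text
tool [ 0.6551 -0.0232  0.0992] yaw -1.28 tilt 1.32 t 10.8 F [-3.1  0.5 -6.6] gw 0.321 j [-0.1446  0.2455  1.6276 -0.0104  1.2892  1.4515]
remain [ 9.1 -9.9 17.5] turn -1.28
```

Request:
step_arm(steps=[[9,-10,5,0],[0,0,2,0]])

```text
time: 11.0
tool_pos: [0.6618, -0.0155, 0.0891]
tool_rot: [0.003, 1.0, -0.013, -0.014]
contact_force: [0.3, 0.6, -1.3]
gripper_width: 0.317
```

```bash
python3 s.py 0.664 -0.0137 0.0815
```

```text
tool [ 0.6613 -0.0161  0.089 ] yaw -1.49 tilt 1.68 t 11.05 F [-0.9 -0.2 -2.9] gw 0.318 j [-0.132   0.2735  1.6128 -0.0114  1.2825  1.4681]
remain [ 2.8 -2.5  7.4] turn -1.49
```

Request:
step_arm(steps=[[0,0,3,0],[0,0,3,0]])

```text
time: 11.25
tool_pos: [0.6618, -0.0171, 0.0842]
tool_rot: [0.004, 1.0, -0.013, -0.013]
contact_force: [-0.6, 0.4, -1.5]
gripper_width: 0.322
```

```bash
python3 s.py 0.664 -0.0137 0.0815
```

```text
tool [ 0.6617 -0.0171  0.0838] yaw -1.53 tilt 1.6 t 11.3 F [-1.5  1.  -2.3] gw 0.316 j [-0.1333  0.2789  1.6155 -0.0119  1.2726  1.4678]
remain [ 2.3 -3.5  2.2] turn -1.53
```

Request:
step_arm(steps=[[0,0,2,0],[0,0,0,0]])

```text
time: 11.5
tool_pos: [0.6619, -0.0174, 0.0824]
tool_rot: [0.004, 1.0, -0.013, -0.013]
contact_force: [0.4, 0.8, -1.3]
gripper_width: 0.318
```

```bash
python3 s.py 0.664 -0.0137 0.0815
```

```text
tool [ 0.6621 -0.0174  0.0827] yaw -1.55 tilt 1.52 t 11.55 F [ 0.2 -0.4 -1.3] gw 0.317 j [-0.1336  0.2802  1.616  -0.012   1.2693  1.4677]
remain [ 1.8 -3.7  1.1] turn -1.55
```

Request:
step_arm(steps=[[0,0,2,0],[0,0,0,0]])

```text
time: 11.75
tool_pos: [0.663, -0.0174, 0.0824]
tool_rot: [0.004, 1.0, -0.013, -0.011]
contact_force: [0.7, -0.2, -1.2]
gripper_width: 0.318
```

```bash
python3 s.py 0.664 -0.0137 0.0815
```

```text
tool [ 0.663  -0.0174  0.0823] yaw -1.54 tilt 1.4 t 11.8 F [-0.3 -0.8 -1.7] gw 0.318 j [-0.1335  0.281   1.6156 -0.012   1.2665  1.4678]
remain [ 0.9 -3.8  0.8] turn -1.54
```

Request:
step_arm(steps=[[0,0,3,0]])

```text
time: 11.9
tool_pos: [0.664, -0.0175, 0.0819]
tool_rot: [0.004, 1.0, -0.013, -0.01]
contact_force: [-3.7, 1.4, 15.0]
gripper_width: 0.316
```

```bash
python3 s.py 0.664 -0.0137 0.0815
```

```text
tool [ 0.6641 -0.0175  0.082 ] yaw -1.53 tilt 1.28 t 11.95 F [-2.4  0.7  7.2] gw 0.318 j [-0.1334  0.2825  1.6145 -0.0119  1.2638  1.4677]
remain [-0.2 -3.8  0.4] turn -1.53
```

Request:
step_arm(steps=[[0,0,3,0]])

```text
time: 12.05
tool_pos: [0.6651, -0.0175, 0.0821]
tool_rot: [0.005, 1.0, -0.013, -0.009]
contact_force: [-5.8, 0.8, 12.0]
gripper_width: 0.32
```

```bash
python3 s.py 0.664 -0.0137 0.0815
```

```text
tool [ 0.6651 -0.0174  0.0821] yaw -1.52 tilt 1.2 t 12.1 F [-4.3 -0.5 11.1] gw 0.319 j [-0.1332  0.2834  1.6132 -0.0118  1.2626  1.4677]
remain [-1.2 -3.7  0.6] turn -1.52
```

Request:
step_arm(steps=[[0,0,0,0],[0,0,0,0],[0,0,0,0],[0,0,0,0]], claw=75)

```text
time: 12.5
tool_pos: [0.6658, -0.0175, 0.0828]
tool_rot: [0.005, 1.0, -0.013, -0.008]
contact_force: [-0.0, -0.2, 0.0]
gripper_width: 0.751
```

Request:
step_arm(steps=[[0,0,-25,0],[0,0,-30,0],[0,0,-30,0],[-15,40,0,0],[-15,45,0,0],[-15,45,0,0],[-15,45,0,0],[-15,45,0,0]])

```text
time: 13.3
tool_pos: [0.5853, -0.2358, 0.1712]
tool_rot: [0.004, 1.0, -0.007, -0.01]
contact_force: [0.3, -0.1, -0.5]
gripper_width: 0.751
```

Request:
step_arm(steps=[[-20,40,0,0],[-20,40,0,0],[0,0,0,0]])

```text
time: 13.6
tool_pos: [0.5398, -0.3232, 0.1721]
tool_rot: [0.005, 1.0, -0.011, -0.01]
contact_force: [-0.7, 0.7, -0.3]
gripper_width: 0.746
```

```bash
python3 s.py 0.508 -0.3864 0.055
```

```text
tool [ 0.5407 -0.3211  0.1719] yaw -1.13 tilt 1.26 t 13.65 F [-0.7 -0.6 -0.7] gw 0.753 j [-0.6457  0.1123  1.6506 -0.0194  1.3897  0.9483]
remain [-29.1  64.8 118.1] turn -1.13
```

Request:
step_arm(steps=[[-14,30,0,0],[-14,30,0,0],[0,4,0,0]], claw=80)

```text
time: 13.95
tool_pos: [0.5122, -0.383, 0.1718]
tool_rot: [0.003, 1.0, -0.008, -0.01]
contact_force: [0.4, 0.4, -0.5]
gripper_width: 0.801
```

```bash
python3 s.py 0.508 -0.3864 0.055
```

```text
tool [ 0.5129 -0.3822  0.1717] yaw -0.86 tilt 1.18 t 14.0 F [-0.3  0.8 -0.6] gw 0.801 j [-0.749   0.1365  1.6245 -0.0178  1.3914  0.8401]
remain [ -2.5   3.6 116.8] turn -0.86
```

Request:
step_arm(steps=[[0,0,40,0]])

```text
time: 14.1
tool_pos: [0.5164, -0.3845, 0.1384]
tool_rot: [0.007, 1.0, -0.007, -0.005]
contact_force: [1.0, -0.1, 0.8]
gripper_width: 0.804
```

```bash
python3 s.py 0.508 -0.3864 0.055
```

```text
tool [ 0.5114 -0.3798  0.1261] yaw -0.81 tilt 1.33 t 14.15 F [-2.7  1.9 -5.5] gw 0.801 j [-0.7482  0.175   1.6613 -0.0173  1.3213  0.8411]
remain [-1.7  6.5 71.2] turn -0.81
```

Request:
step_arm(steps=[[-2,6,12,0]])

```text
time: 14.25
tool_pos: [0.5096, -0.3838, 0.1132]
tool_rot: [-0.0, 1.0, -0.006, -0.012]
contact_force: [0.3, -0.0, 1.0]
gripper_width: 0.797
```

```bash
python3 s.py 0.508 -0.3864 0.055
```

```text
tool [ 0.5078 -0.3837  0.1098] yaw -0.71 tilt 1.59 t 14.3 F [-2.2 -0.3 -2.5] gw 0.802 j [-0.7564  0.1941  1.6686 -0.0177  1.3009  0.8317]
remain [ 1.8  2.8 54.8] turn -0.71
```

Request:
step_arm(steps=[[0,2,30,0]])

```text
time: 14.4
tool_pos: [0.51, -0.3872, 0.084]
tool_rot: [0.002, 1.0, -0.006, -0.011]
contact_force: [1.5, -1.2, 0.6]
gripper_width: 0.801
```

```bash
python3 s.py 0.508 -0.3864 0.055
```

```text
tool [ 0.5057 -0.3837  0.0751] yaw -0.65 tilt 1.84 t 14.45 F [-3.4  1.4 -4.4] gw 0.797 j [-0.7587  0.2323  1.6875 -0.0179  1.2491  0.8295]
remain [ 3.   2.8 20. ] turn -0.65
```

Request:
step_arm(steps=[[3,3,16,0]])

```text
time: 14.55
tool_pos: [0.5088, -0.3863, 0.0598]
tool_rot: [-0.003, 1.0, -0.005, -0.015]
contact_force: [1.1, -0.3, 0.6]
gripper_width: 0.799
```

```bash
python3 s.py 0.508 -0.3864 0.055
```

```text
tool [ 0.5072 -0.3849  0.0555] yaw -0.61 tilt 2.09 t 14.6 F [-2.2  1.2 -2. ] gw 0.805 j [-0.7586  0.2631  1.6873 -0.0179  1.2237  0.8295]
remain [0.9 1.5 0.5] turn -0.61
```

Request:
step_arm(steps=[[0,0,0,0],[0,0,0,0],[0,0,0,0],[0,0,0,0],[0,0,0,0],[0,0,0,0]], claw=0)

```text
time: 15.2
tool_pos: [0.5083, -0.3843, 0.0589]
tool_rot: [-0.005, 1.0, -0.005, -0.017]
contact_force: [0.1, -0.8, -1.1]
gripper_width: 0.546
```

```bash
python3 s.py 0.508 -0.3864 0.055
```

```text
tool [ 0.5084 -0.3843  0.0589] yaw -0.54 tilt 2.02 t 15.25 F [ 0.1 -0.1 -1.9] gw 0.545 j [-0.7567  0.2594  1.6854 -0.0175  1.228   0.8299]
remain [-0.2  2.2  3.9] turn -0.54
```

Request:
step_arm(steps=[[0,0,-25,0],[0,0,-25,0],[0,0,-15,0],[0,0,0,0]])

```text
time: 15.65
tool_pos: [0.5096, -0.3842, 0.1245]
tool_rot: [-0.006, 1.0, -0.005, -0.018]
contact_force: [0.8, 0.5, -1.9]
gripper_width: 0.543
```

```bash
python3 s.py 0.587 -0.010 0.058
```

```text
tool [ 0.5091 -0.3837  0.1232] yaw -0.55 tilt 2.29 t 15.7 F [ 0.9 -0.7 -2.9] gw 0.541 j [-0.7553  0.1917  1.6476 -0.0168  1.3387  0.8296]
remain [  76.7 -373.6   67.1] turn -0.55
```

Request:
step_arm(steps=[[7,-30,0,0],[10,-45,0,0],[10,-45,0,0],[10,-45,0,0],[10,-45,0,0],[10,-45,0,0],[10,-45,0,0],[0,0,0,0]])

```text
time: 16.5
tool_pos: [0.5759, -0.0735, 0.1126]
tool_rot: [-0.009, 1.0, -0.008, -0.025]
contact_force: [-0.4, 0.2, -2.7]
gripper_width: 0.542
```

```bash
python3 s.py 0.587 -0.010 0.058
```

```text
tool [ 0.5753 -0.0756  0.1123] yaw -0.97 tilt 3.13 t 16.55 F [ 0.3 -0.4 -2.7] gw 0.542 j [-0.2609  0.0847  1.7858  0.004   1.3256  1.3262]
remain [ 13.4 -64.9  54.8] turn -0.97
```

Request:
step_arm(steps=[[5,-25,0,0],[5,-25,0,0],[3,-12,0,0],[0,0,0,0]])

```text
time: 16.95
tool_pos: [0.5873, -0.0159, 0.1082]
tool_rot: [-0.008, 0.999, -0.01, -0.029]
contact_force: [-0.0, -0.7, -2.7]
gripper_width: 0.54
```

```bash
python3 s.py 0.587 -0.010 0.058
```

```text
tool [ 0.587  -0.0166  0.1081] yaw -1.2 tilt 3.47 t 17.0 F [-0.3  1.1 -2.2] gw 0.547 j [-0.158   0.1088  1.7676  0.0065  1.3253  1.4324]
remain [ 2.8 -5.9 50.1] turn -1.2
```

Request:
step_arm(steps=[[0,0,25,0],[0,0,0,0]])

```text
time: 17.2
tool_pos: [0.5854, -0.019, 0.0827]
tool_rot: [-0.007, 0.999, -0.012, -0.029]
contact_force: [-0.6, 0.2, -3.1]
gripper_width: 0.539
```

```bash
python3 s.py 0.587 -0.010 0.058
```

```text
tool [ 0.5875 -0.0195  0.0854] yaw -1.34 tilt 3.16 t 17.25 F [ 0.4 -0.3 -1.6] gw 0.543 j [-0.1619  0.1332  1.7823  0.0048  1.2811  1.4311]
remain [ 0.8 -9.1 27.5] turn -1.34
```

Request:
step_arm(steps=[[0,-9,12,0],[0,0,6,0],[0,0,0,0]])

```text
time: 17.55
tool_pos: [0.5885, -0.0117, 0.069]
tool_rot: [-0.006, 1.0, -0.013, -0.025]
contact_force: [-0.5, 1.0, -2.0]
gripper_width: 0.539
```

```bash
python3 s.py 0.587 -0.010 0.058
```

```text
tool [ 0.5885 -0.0116  0.0692] yaw -1.48 tilt 2.91 t 17.6 F [-0.   0.5 -2.2] gw 0.539 j [-0.1486  0.1521  1.7911  0.0055  1.2489  1.4464]
remain [-1.  -1.4 11.3] turn -1.48
```

Request:
step_arm(steps=[[0,0,4,0]])

```text
time: 17.7
tool_pos: [0.5891, -0.0117, 0.0662]
tool_rot: [-0.006, 1.0, -0.013, -0.024]
contact_force: [-0.7, 0.4, -2.5]
gripper_width: 0.537
```

```bash
python3 s.py 0.587 -0.010 0.058
```

```text
tool [ 0.5883 -0.0115  0.065 ] yaw -1.47 tilt 2.9 t 17.75 F [ 0.7  0.3 -2.2] gw 0.542 j [-0.1485  0.1571  1.7936  0.0054  1.2414  1.4464]
remain [-1.  -1.4  7.1] turn -1.47
```

Request:
step_arm(steps=[[0,0,4,0]])

```text
time: 17.85
tool_pos: [0.5886, -0.0116, 0.0614]
tool_rot: [-0.006, 1.0, -0.013, -0.024]
contact_force: [-0.4, 0.2, -1.3]
gripper_width: 0.548
```

```bash
python3 s.py 0.587 -0.010 0.058
```

```text
tool [ 0.5879 -0.0114  0.0603] yaw -1.47 tilt 2.93 t 17.9 F [-0.6  0.4 -2.3] gw 0.545 j [-0.1484  0.1625  1.7963  0.0054  1.2337  1.4463]
remain [-0.8 -1.4  2.4] turn -1.47
```

Request:
step_arm(steps=[[0,0,3,0]])

```text
time: 18.0
tool_pos: [0.588, -0.0114, 0.0574]
tool_rot: [-0.006, 1.0, -0.013, -0.025]
contact_force: [0.6, 0.3, -1.5]
gripper_width: 0.543
```

```bash
python3 s.py 0.587 -0.010 0.058
```

```text
tool [ 0.5873 -0.0114  0.0565] yaw -1.47 tilt 2.98 t 18.05 F [-0.8  0.5 -1.8] gw 0.54 j [-0.1484  0.1668  1.7987  0.0054  1.2279  1.4463]
remain [-0.4 -1.4 -1.4] turn -1.47
```

Request:
step_arm(steps=[[0,0,3,0]])

```text
time: 18.15
tool_pos: [0.5878, -0.0115, 0.0546]
tool_rot: [-0.006, 1.0, -0.013, -0.025]
contact_force: [-3.9, -0.4, 19.5]
gripper_width: 0.544
```

```bash
python3 s.py 0.587 -0.010 0.058
```

```text
tool [ 0.588  -0.0115  0.0548] yaw -1.47 tilt 2.91 t 18.2 F [-1.6 -0.4  0.7] gw 0.545 j [-0.1485  0.1697  1.7985  0.0055  1.2239  1.4462]
remain [-1.2 -1.5 -3.1] turn -1.47
```

Request:
step_arm(steps=[[0,0,0,0],[0,0,0,0],[0,0,0,0],[0,0,0,0]], claw=80)

```text
time: 18.6
tool_pos: [0.5893, -0.0117, 0.0562]
tool_rot: [-0.006, 1.0, -0.013, -0.023]
contact_force: [0.4, 0.2, 0.1]
gripper_width: 0.802
```

Request:
step_arm(steps=[[0,0,-25,0],[0,0,-35,0],[0,0,-35,0]])

```text
time: 18.9
tool_pos: [0.5887, -0.0121, 0.1457]
tool_rot: [-0.007, 0.999, -0.013, -0.031]
contact_force: [-0.2, 0.2, -0.4]
gripper_width: 0.802
```

```bash
python3 s.py 0.444 -0.3307 0.066
```

```text
tool [ 0.5929 -0.0127  0.1534] yaw -1.46 tilt 2.95 t 18.95 F [ 2.4 -0.4  5.3] gw 0.801 j [-0.1493  0.0702  1.7281  0.0052  1.3945  1.4463]
remain [-136.2  322.8   90.7] turn -1.46
```

Request:
step_arm(steps=[[-20,40,0,0],[-20,44,0,0],[-20,44,0,0],[-20,44,0,0],[-20,44,0,0],[-20,44,0,0]])

```text
time: 19.55
tool_pos: [0.4687, -0.2741, 0.1616]
tool_rot: [-0.004, 1.0, -0.007, -0.018]
contact_force: [0.2, -0.6, 0.2]
gripper_width: 0.795
```

```bash
python3 s.py 0.444 -0.3307 0.066
```

```text
tool [ 0.4659 -0.2803  0.1618] yaw -1.11 tilt 2.25 t 19.6 F [-2.3 -4.1 -0.5] gw 0.802 j [-0.6676 -0.0641  1.8478 -0.0215  1.391   0.9267]
remain [-17.1  51.1  96.4] turn -1.11
```

Request:
step_arm(steps=[[-8,25,0,0],[-8,22,0,0],[0,0,0,0]])

```text
time: 19.9
tool_pos: [0.4466, -0.3313, 0.1622]
tool_rot: [-0.001, 1.0, -0.013, -0.019]
contact_force: [0.3, 0.3, -0.3]
gripper_width: 0.8
```

```bash
python3 s.py 0.444 -0.3307 0.066
```

```text
tool [ 0.447  -0.3302  0.1621] yaw -1.41 tilt 2.19 t 19.95 F [0.5 1.3 0.4] gw 0.801 j [-0.7584 -0.0369  1.821  -0.0235  1.3881  0.8416]
remain [ 0.7  0.9 96.2] turn -1.41
```

Request:
step_arm(steps=[[0,0,35,0],[0,0,0,0]])

```text
time: 20.15
tool_pos: [0.4467, -0.3288, 0.127]
tool_rot: [-0.002, 1.0, -0.012, -0.018]
contact_force: [-0.9, 0.6, -1.7]
gripper_width: 0.799
```

```bash
python3 s.py 0.444 -0.3307 0.066
```

```text
tool [ 0.4486 -0.3304  0.1307] yaw -1.36 tilt 1.83 t 20.2 F [0.2 0.4 1.7] gw 0.804 j [-0.7572 -0.0072  1.847  -0.0226  1.3251  0.8431]
remain [-2.6  0.4 64.8] turn -1.36
```

Request:
step_arm(steps=[[-2,0,32,0],[0,0,0,0]])

```text
time: 20.4
tool_pos: [0.4482, -0.33, 0.1018]
tool_rot: [0.002, 1.0, -0.011, -0.014]
contact_force: [-0.6, 1.3, -1.9]
gripper_width: 0.802
```

```bash
python3 s.py 0.444 -0.3307 0.066
```

```text
tool [ 0.4504 -0.332   0.1057] yaw -1.23 tilt 1.39 t 20.45 F [ 0.2 -1.8  0.5] gw 0.798 j [-0.7574  0.0186  1.8659 -0.0224  1.2684  0.8415]
remain [-5.5 -1.5 39.8] turn -1.23
```

Request:
step_arm(steps=[[-1,0,25,0],[0,0,0,0]])

```text
time: 20.65
tool_pos: [0.4523, -0.3337, 0.0863]
tool_rot: [0.007, 1.0, -0.01, -0.008]
contact_force: [-0.5, 0.3, -0.7]
gripper_width: 0.795
```

```bash
python3 s.py 0.444 -0.3307 0.066
```

```text
tool [ 0.4542 -0.3354  0.0895] yaw -1.14 tilt 1.23 t 20.7 F [ 0.7 -0.5  1.2] gw 0.8 j [-0.7574  0.0407  1.8729 -0.0225  1.2249  0.8408]
remain [-10.   -5.   23.5] turn -1.14
```

Request:
step_arm(steps=[[-9,-5,0,0]])

```text
time: 20.8
tool_pos: [0.4471, -0.3315, 0.0926]
tool_rot: [0.01, 1.0, -0.01, -0.004]
contact_force: [-0.7, 0.4, -0.7]
gripper_width: 0.801
```

```bash
python3 s.py 0.444 -0.3307 0.066
```

```text
tool [ 0.4456 -0.3305  0.0923] yaw -1.11 tilt 1.27 t 20.85 F [-0.  -0.   0.4] gw 0.803 j [-0.7615  0.0122  1.8967 -0.0226  1.2266  0.8362]
remain [-1.3 -0.3 26.4] turn -1.11
```

Request:
step_arm(steps=[[0,0,20,0]])

```text
time: 20.95
tool_pos: [0.4475, -0.3328, 0.077]
tool_rot: [0.013, 1.0, -0.01, -0.002]
contact_force: [0.3, -0.3, 0.5]
gripper_width: 0.8
```

```bash
python3 s.py 0.444 -0.3307 0.066
```

```text
tool [ 0.4451 -0.3307  0.0721] yaw -1.11 tilt 1.29 t 21.0 F [-1.3  0.5 -2.1] gw 0.798 j [-0.7623  0.0374  1.9086 -0.023   1.1887  0.8362]
remain [-1.1 -0.1  6.2] turn -1.11
```

Request:
step_arm(steps=[[0,0,7,0]])

```text
time: 21.1
tool_pos: [0.4453, -0.3311, 0.0663]
tool_rot: [0.011, 1.0, -0.01, -0.004]
contact_force: [0.8, -0.5, -0.1]
gripper_width: 0.803
```

```bash
python3 s.py 0.444 -0.3307 0.066
```

```text
tool [ 0.4446 -0.3305  0.0647] yaw -1.12 tilt 1.28 t 21.15 F [-0.6  0.3 -1.5] gw 0.792 j [-0.7627  0.0467  1.9129 -0.0231  1.1756  0.8363]
remain [-0.6  0.2 -1.3] turn -1.12
```

Request:
step_arm(steps=[[0,0,0,0],[0,0,0,0],[0,0,0,0],[0,0,0,0],[0,0,0,0],[0,0,0,0]], claw=0)

```text
time: 21.75
tool_pos: [0.4447, -0.3306, 0.0658]
tool_rot: [0.01, 1.0, -0.01, -0.005]
contact_force: [-0.4, 0.1, -1.7]
gripper_width: 0.544
```

```bash
python3 s.py 0.510 -0.004 0.065
```

```text
tool [ 0.4447 -0.3305  0.0657] yaw -1.12 tilt 1.27 t 21.8 F [ 0.6  0.  -2.7] gw 0.547 j [-0.7627  0.0453  1.9125 -0.023   1.1773  0.8363]
remain [  58.9 -327.7   -6.4] turn -1.12
```

Request:
step_arm(steps=[[0,0,-25,0],[0,0,-25,0],[0,0,-20,0],[0,0,0,0]])

```text
time: 22.2
tool_pos: [0.4443, -0.328, 0.1357]
tool_rot: [0.008, 1.0, -0.01, -0.007]
contact_force: [0.5, 0.2, -0.8]
gripper_width: 0.544
```

```bash
python3 s.py 0.510 -0.004 0.065
```

```text
tool [ 0.4435 -0.3273  0.1339] yaw -1.13 tilt 1.22 t 22.25 F [ 0.7  0.  -1.7] gw 0.543 j [-0.76   -0.0397  1.873  -0.0219  1.3093  0.836 ]
remain [  61.2 -325.6   63.1] turn -1.13
```

Request:
step_arm(steps=[[20,-30,-5,0],[20,-45,-2,0],[5,-45,-2,0],[5,-45,0,0],[5,-45,0,0],[5,-45,0,0],[0,0,0,0]])

```text
time: 22.95
tool_pos: [0.5059, -0.0641, 0.1268]
tool_rot: [0.004, 1.0, -0.013, -0.014]
contact_force: [-0.5, -0.5, -2.4]
gripper_width: 0.543
```

```bash
python3 s.py 0.510 -0.004 0.065
```

```text
tool [ 0.5056 -0.0661  0.1265] yaw -1.53 tilt 1.74 t 23.0 F [ 0.1 -0.8 -1.7] gw 0.544 j [-0.2664 -0.1171  1.9591 -0.0177  1.3247  1.3355]
remain [  4.5 -62.8  60.8] turn -1.53
```

Request:
step_arm(steps=[[2,-25,0,0],[2,-25,0,0],[0,-12,0,0],[0,0,0,0]])

```text
time: 23.4
tool_pos: [0.5092, -0.0058, 0.1211]
tool_rot: [0.006, 1.0, -0.015, -0.018]
contact_force: [-0.4, -0.4, -1.9]
gripper_width: 0.546
```

```bash
python3 s.py 0.510 -0.004 0.065
```

```text
tool [ 0.5092 -0.0064  0.121 ] yaw -1.76 tilt 2.14 t 23.45 F [ 0.4 -0.1 -2.6] gw 0.545 j [-0.1493 -0.1067  1.9595 -0.0177  1.3221  1.4566]
remain [ 2.7 -3.2 55.9] turn -1.76
```

Request:
step_arm(steps=[[0,0,25,0]])

```text
time: 23.55
tool_pos: [0.5116, -0.0084, 0.0995]
tool_rot: [0.007, 1.0, -0.016, -0.013]
contact_force: [0.0, 0.2, -1.5]
gripper_width: 0.54
```

```bash
python3 s.py 0.510 -0.004 0.065
```

```text
tool [ 0.5068 -0.008   0.0926] yaw -1.83 tilt 2.33 t 23.6 F [-3.6 -0.6 -4.1] gw 0.545 j [-0.1526 -0.0753  1.9818 -0.019   1.2714  1.4558]
remain [ 4.1 -4.5 27.4] turn -1.83
```

Request:
step_arm(steps=[[3,-4,14,0],[0,0,0,0]])

```text
time: 23.8
tool_pos: [0.5074, -0.0065, 0.0762]
tool_rot: [0.007, 1.0, -0.017, -0.022]
contact_force: [-0.5, -0.0, -1.4]
gripper_width: 0.547
```

```bash
python3 s.py 0.510 -0.004 0.065
```

```text
tool [ 0.5084 -0.0068  0.0777] yaw -2.0 tilt 2.49 t 23.85 F [-0.5 -0.6 -2.6] gw 0.545 j [-0.1492 -0.0492  1.9848 -0.0203  1.245   1.463 ]
remain [ 2.  -3.1 12.5] turn -2.0
```

Request:
step_arm(steps=[[0,0,4,0]])

```text
time: 23.95
tool_pos: [0.5093, -0.0078, 0.075]
tool_rot: [0.007, 1.0, -0.018, -0.019]
contact_force: [0.1, -0.3, -1.4]
gripper_width: 0.548
```

```bash
python3 s.py 0.510 -0.004 0.065
```

```text
tool [ 0.5084 -0.0077  0.0739] yaw -2.04 tilt 2.48 t 24.0 F [ 0.1 -0.2 -2.9] gw 0.543 j [-0.1507 -0.0441  1.987  -0.0208  1.2373  1.4627]
remain [ 1.8 -3.9  8.7] turn -2.04
```

Request:
step_arm(steps=[[0,0,4,0]])

```text
time: 24.1
tool_pos: [0.5089, -0.0082, 0.0708]
tool_rot: [0.007, 1.0, -0.018, -0.02]
contact_force: [0.2, 1.0, -1.8]
gripper_width: 0.542
```

```bash
python3 s.py 0.510 -0.004 0.065
```

```text
tool [ 0.5083 -0.0082  0.0698] yaw -2.07 tilt 2.46 t 24.15 F [-0.3 -0.2 -2.4] gw 0.543 j [-0.1515 -0.0389  1.9895 -0.0211  1.2291  1.4625]
remain [ 1.7 -4.3  4.7] turn -2.07
```

Request:
step_arm(steps=[[0,0,3,0]])

```text
time: 24.25
tool_pos: [0.5086, -0.0084, 0.0673]
tool_rot: [0.007, 1.0, -0.018, -0.02]
contact_force: [0.0, -0.7, -1.3]
gripper_width: 0.545
```

```bash
python3 s.py 0.510 -0.004 0.065
```

```text
tool [ 0.5081 -0.0083  0.0666] yaw -2.07 tilt 2.46 t 24.3 F [-1.1 -0.1 -1. ] gw 0.549 j [-0.1517 -0.0347  1.9916 -0.0213  1.2228  1.4625]
remain [ 1.8 -4.4  1.4] turn -2.07
```

Request:
step_arm(steps=[[0,0,3,0]])

```text
time: 24.4
tool_pos: [0.5085, -0.0084, 0.0648]
tool_rot: [0.007, 1.0, -0.018, -0.02]
contact_force: [-4.8, 1.1, 21.9]
gripper_width: 0.544
```

```bash
python3 s.py 0.510 -0.004 0.065
```

```text
tool [ 0.5088 -0.0084  0.0651] yaw -2.06 tilt 2.41 t 24.45 F [-2.8 -0.   3. ] gw 0.547 j [-0.1517 -0.0316  1.9914 -0.0212  1.2189  1.4624]
remain [ 1.  -4.4 -0.1] turn -2.06
```

Request:
step_arm(steps=[[0,0,2,0]])

```text
time: 24.55
tool_pos: [0.5095, -0.0084, 0.0651]
tool_rot: [0.007, 1.0, -0.018, -0.019]
contact_force: [-4.1, 0.9, 11.2]
gripper_width: 0.545
```

```bash
python3 s.py 0.510 -0.004 0.065
```

```text
tool [ 0.5096 -0.0084  0.0651] yaw -2.05 tilt 2.38 t 24.6 F [-4.4 -0.   8.4] gw 0.549 j [-0.1516 -0.0303  1.99   -0.0212  1.2183  1.4623]
remain [ 0.3 -4.4  0.1] turn -2.05
```

Request:
step_arm(steps=[[0,0,0,0],[0,0,0,0],[0,0,0,0],[0,0,0,0]], claw=80)

```text
time: 25.0
tool_pos: [0.5111, -0.0084, 0.0667]
tool_rot: [0.008, 1.0, -0.017, -0.018]
contact_force: [-0.1, -0.2, 0.4]
gripper_width: 0.796
```

Request:
step_arm(steps=[[0,0,-25,0],[0,0,-35,0],[0,0,-40,0],[0,0,-40,0],[0,0,0,0]], claw=100)

```text
time: 25.5
tool_pos: [0.5142, -0.0061, 0.2083]
tool_rot: [0.007, 1.0, -0.017, -0.021]
contact_force: [0.8, -0.8, -0.0]
gripper_width: 0.997
```

```bash
python3 s.py
python3 - <<'E'
from m import *
im,d,K,T=grab('wrist');im2,d2,K2,T2=grab('scene')
A=cv2.resize(im[:300],(533,250));B=cv2.resize(im2[100:330,150:450],None,fx=1.45,fy=1.45)
C=np.zeros((590,533,3),np.uint8);C[:250]=A;C[255:255+B.shape[0],:B.shape[1]]=B;save('v4',C)
P=cloud(d,K,T)
tops(P,dict(amber=((.665,-.017),.107,.022),jar=((.51,-.008),.098,.035),case=((.588,-.011),.088,.032)))
E
```

```text
tool [ 0.5127 -0.0059  0.2052] yaw -2.02 tilt 2.78 t 25.55 F [0.6 0.5 0.3] gw 1.0 j [-0.1458 -0.1693  1.87   -0.0199  1.4853  1.4621]
amber few 0
jar n 2774 mec 0.5076 -0.0084 r 0.0241 mid [ 0.5086 -0.0085] z 0.0994
case n 3343 mec 0.5883 -0.0141 r 0.0246 mid [ 0.5884 -0.0141] z 0.089
```

View pics/v4.png

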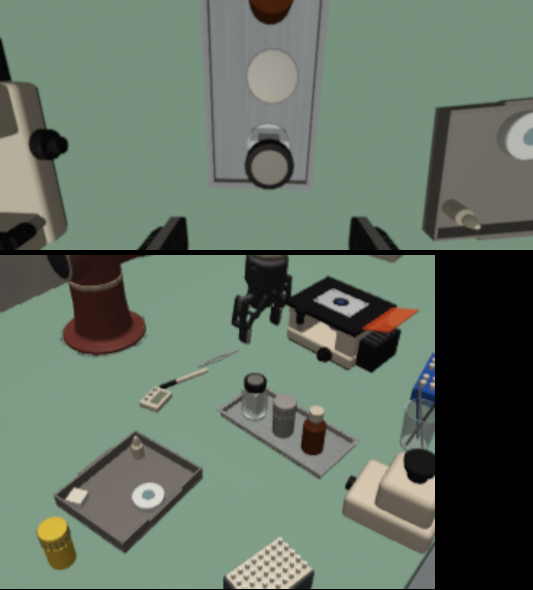

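All three stand in the steel tray: jar (268,165), case (272,75) and amber (270,8) in the upper picture. Next is the dish.

Request:
step_arm(steps=[[0,35,0,-2],[2,45,0,0],[2,45,0,0],[0,45,10,0],[0,45,10,0],[0,45,10,0],[0,35,0,0],[0,0,0,0]])

```text
time: 26.45
tool_pos: [0.5035, -0.3062, 0.1522]
tool_rot: [-0.001, 0.999, 0.003, -0.039]
contact_force: [-0.7, -0.5, -0.3]
gripper_width: 0.999
```

```bash
python3 s.py .5085 -.3266 .005
```

```text
tool [ 0.503  -0.304   0.1513] yaw 0.47 tilt 4.62 t 26.5 F [-0.6  0.8 -0.2] gw 1.002 j [-0.6486  0.0743  1.7285 -0.0457  1.4058  0.9232]
remain [ 17.   23.3 145.2] turn 0.47
```

Request:
step_arm(steps=[[5,10,0,0],[5,10,25,0],[0,0,30,0],[0,0,0,0]])

```text
time: 26.9
tool_pos: [0.5091, -0.321, 0.0911]
tool_rot: [-0.004, 0.999, 0.006, -0.042]
contact_force: [-0.2, 0.2, -0.2]
gripper_width: 0.996
```

```bash
python3 s.py .5085 -.3266 .005
```

```text
tool [ 0.5104 -0.3219  0.0936] yaw 0.71 tilt 4.59 t 26.95 F [-0.5  0.7 -0.3] gw 1.003 j [-0.6646  0.1689  1.7283 -0.0472  1.3107  0.9077]
remain [ 5.1  5.2 88.4] turn 0.71
```

Request:
step_arm(steps=[[0,0,25,0],[0,0,0,0]])

```text
time: 27.15
tool_pos: [0.5105, -0.3214, 0.0712]
tool_rot: [-0.001, 0.999, 0.007, -0.039]
contact_force: [-1.1, -0.3, 0.4]
gripper_width: 0.998
```

```bash
python3 s.py .5085 -.3266 .005
```

```text
tool [ 0.5126 -0.3229  0.0744] yaw 0.83 tilt 4.15 t 27.2 F [ 0.5 -1.2  2. ] gw 0.999 j [-0.6638  0.1904  1.7386 -0.0478  1.269   0.908 ]
remain [ 0.9  3.6 69.6] turn 0.83
```

Request:
step_arm(steps=[[0,2,25,0],[0,0,0,0]])

```text
time: 27.4
tool_pos: [0.5141, -0.3264, 0.0548]
tool_rot: [0.003, 0.999, 0.008, -0.033]
contact_force: [0.1, -0.2, -0.8]
gripper_width: 0.999
```

```bash
python3 s.py .5085 -.3266 .005
```

```text
tool [ 0.5161 -0.3278  0.0579] yaw 0.89 tilt 3.56 t 27.45 F [0.7 0.3 1.9] gw 1.002 j [-0.6665  0.2145  1.7413 -0.0486  1.2282  0.9059]
remain [-4.3 -1.8 53.3] turn 0.89
```

Request:
step_arm(steps=[[0,0,20,0],[0,0,0,0]])

```text
time: 27.65
tool_pos: [0.5183, -0.33, 0.0439]
tool_rot: [0.008, 1.0, 0.008, -0.027]
contact_force: [-0.3, -0.2, 0.2]
gripper_width: 1.002
```

```bash
python3 s.py .5085 -.3266 .005
```

```text
tool [ 0.52   -0.3313  0.0464] yaw 0.9 tilt 3.09 t 27.7 F [ 0.8 -1.1  1.7] gw 1.002 j [-0.6669  0.2321  1.7421 -0.0493  1.1963  0.9063]
remain [-9.3 -5.6 41.9] turn 0.9
```

Request:
step_arm(steps=[[-8,-5,0,0]])

```text
time: 27.8
tool_pos: [0.5136, -0.3275, 0.0495]
tool_rot: [0.01, 1.0, 0.008, -0.024]
contact_force: [-0.1, 0.3, -0.6]
gripper_width: 1.0
```

```bash
python3 s.py .5085 -.3266 .003
```

```text
tool [ 0.5122 -0.3265  0.0493] yaw 0.92 tilt 3.02 t 27.85 F [ 0.1  0.1 -0.9] gw 1.001 j [-0.6687  0.2075  1.7656 -0.0494  1.1949  0.9044]
remain [-1.4 -0.9 46.4] turn 0.92
```

Request:
step_arm(steps=[[0,0,20,0]])

```text
time: 27.95
tool_pos: [0.5136, -0.3286, 0.0339]
tool_rot: [0.012, 1.0, 0.008, -0.021]
contact_force: [0.6, 0.2, -0.6]
gripper_width: 1.0
```

```bash
python3 s.py .5085 -.3266 .003
```

```text
tool [ 0.5108 -0.3266  0.0289] yaw 0.92 tilt 3.02 t 28.0 F [-2.5  1.1 -2. ] gw 0.995 j [-0.6703  0.2326  1.7754 -0.0503  1.1596  0.9048]
remain [-1.  -0.6 25.9] turn 0.92
```

Request:
step_arm(steps=[[0,0,17,0]])

```text
time: 28.1
tool_pos: [0.5111, -0.3279, 0.0143]
tool_rot: [0.011, 1.0, 0.008, -0.023]
contact_force: [1.1, 0.3, 0.4]
gripper_width: 1.002
```

```bash
python3 s.py .5085 -.3266 .003
```

```text
tool [ 0.5086 -0.3261  0.0101] yaw 0.91 tilt 3.1 t 28.15 F [-0.6  1.  -2.2] gw 1.003 j [-0.6718  0.2567  1.7835 -0.051   1.13    0.9051]
remain [0.3 0.4 7.1] turn 0.91
```

Request:
step_arm(steps=[[0,0,5,0]])

```text
time: 28.25
tool_pos: [0.5083, -0.3261, 0.0056]
tool_rot: [0.009, 1.0, 0.008, -0.025]
contact_force: [0.1, 0.6, 0.0]
gripper_width: 1.004
```

```bash
python3 s.py .5085 -.3266 .003; python3 -c "
from h import *
im,d,K,T=grab('wrist');save('w5',cv2.resize(im[150:400,120:520],None,fx=1.6,fy=1.6))"
```

```text
tool [ 0.5076 -0.3256  0.0044] yaw 0.92 tilt 3.15 t 28.3 F [-1.1  0.6 -0.4] gw 0.998 j [-0.6722  0.2638  1.7862 -0.0513  1.1218  0.9052]
remain [0.9 1.  1.4] turn 0.92
```

View pics/w5.png

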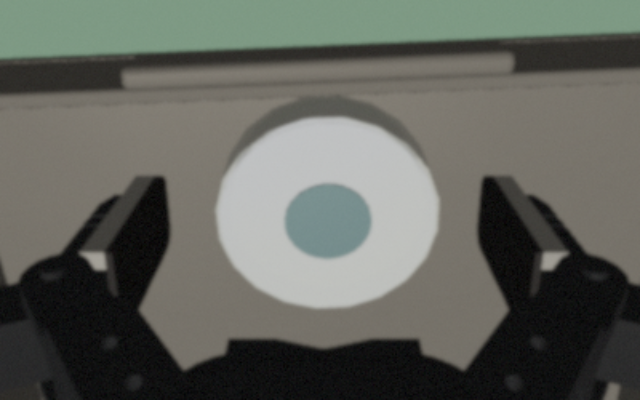

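The dish (328,215) is centred between the finger tips (165 and 483). I'll close on it.

Request:
step_arm(steps=[[0,0,1,0],[0,0,0,0],[0,0,0,0],[0,0,0,0],[0,0,0,0]], claw=0)

```text
time: 28.85
tool_pos: [0.5097, -0.3271, 0.0074]
tool_rot: [0.01, 1.0, 0.008, -0.024]
contact_force: [0.6, -0.3, 0.0]
gripper_width: 0.679
```

```bash
python3 s.py .4964 .342 .14
```

```text
tool [ 0.5096 -0.3271  0.0072] yaw 0.91 tilt 3.0 t 28.9 F [ 0.4  0.1 -0.3] gw 0.675 j [-0.6721  0.2618  1.783  -0.0512  1.1221  0.9051]
remain [  -9.  -666.4 -145.8] turn 0.91
```

Request:
step_arm(steps=[[0,0,-10,0],[0,0,-15,0],[0,0,0,0]])

```text
time: 29.2
tool_pos: [0.5107, -0.3264, 0.034]
tool_rot: [0.01, 1.0, 0.008, -0.024]
contact_force: [0.6, -0.7, 0.6]
gripper_width: 0.673
```

```bash
python3 s.py .4964 .342 .14;python3 -c "
from h import *
im,d,K,T=grab('wrist');save('w6',cv2.resize(im[150:400,120:520],None,fx=1.2,fy=1.2))"
```

```text
tool [ 0.5102 -0.326   0.033 ] yaw 0.91 tilt 3.06 t 29.25 F [-0.5 -0.1 -0.2] gw 0.673 j [-0.6701  0.226   1.7752 -0.0501  1.1678  0.9046]
remain [  -8.5 -666.1 -119.1] turn 0.91
```

View pics/w6.png

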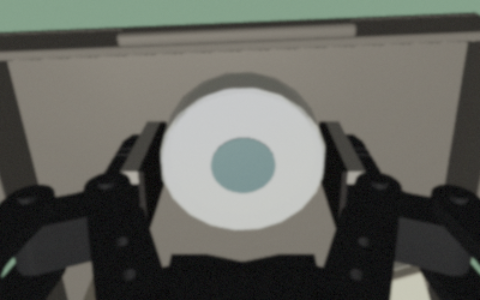

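Request:
step_arm(steps=[[0,0,-35,0],[0,0,-40,0],[0,0,-40,0],[0,0,-40,0],[0,0,-20,0],[0,0,0,0]])

```text
time: 29.9
tool_pos: [0.5164, -0.3204, 0.2085]
tool_rot: [0.006, 1.0, 0.008, -0.029]
contact_force: [0.1, 1.2, -0.8]
gripper_width: 0.673
```

```bash
python3 s.py .4964 .342 .14
```

```text
tool [ 0.5158 -0.32    0.2068] yaw 0.92 tilt 3.51 t 29.95 F [-0.5 -0.2  0.2] gw 0.679 j [-0.6569  0.0567  1.6508 -0.0456  1.4752  0.9029]
remain [  -4.7 -662.9   60.6] turn 0.92
```

Request:
step_arm(steps=[[0,-35,0,0],[-2,-45,0,0],[-2,-45,0,0],[-2,-45,0,0],[-2,-45,0,0],[0,-45,0,0],[0,-45,0,0],[0,0,0,0]])

```text
time: 30.75
tool_pos: [0.4926, -0.0033, 0.1835]
tool_rot: [-0.0, 0.999, 0.005, -0.044]
contact_force: [-0.5, -0.4, -0.0]
gripper_width: 0.679
```

```bash
python3 s.py .4964 .342 .14
```

```text
tool [ 0.4925 -0.0052  0.1831] yaw 0.53 tilt 5.11 t 30.8 F [-0.5 -1.   0.2] gw 0.675 j [-0.1533 -0.1723  1.9116 -0.0149  1.4903  1.41  ]
remain [  10.9 -347.2   42.2] turn 0.53
```

Request:
step_arm(steps=[[0,-35,-10,0],[0,-45,-10,0],[0,-45,-10,0],[0,-40,-10,0],[0,-30,0,0],[0,0,0,0]])

```text
time: 31.4
tool_pos: [0.4925, 0.1894, 0.2121]
tool_rot: [0.002, 0.999, -0.001, -0.053]
contact_force: [0.3, -0.6, -0.8]
gripper_width: 0.681
```

```bash
python3 s.py .4964 .342 .14
python3 - <<'E'
from m import *
im,d,K,T=grab('wrist');save('w7',im);np.savez('w7',im=im,d=d,K=K,T=T)
for b in boxes_of('wrist','imager')[:2]:print(b)
E
```

```text
tool [0.4926 0.1879 0.212 ] yaw -0.18 tilt 6.06 t 31.45 F [ 0.1  0.4 -0.5] gw 0.68 j [ 0.2141 -0.0996  1.7977  0.0171  1.548   1.7864]
remain [  10.9 -154.5   70.3] turn -0.18
{'box': [0.5, 0.0, 275.0, 303.5], 'p': 0.75}
```

View pics/w7.png

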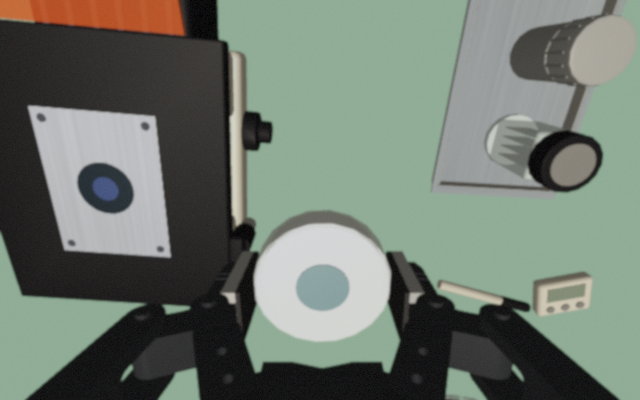

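The window is at (105,188), and the dish is held with its spot at (323,288).

Run:
```python
from m import *
Z=np.load('w7.npz');K,T,im,d=Z['K'],Z['T'],Z['im'],Z['d']
print(onplane(105,188,.12,K,T))
q=np.array([onplane(u,v,.12,K,T)[:2] for u,v in((28,106),(157,117),(171,257),(65,250))]);print(q.round(4).tolist(),q.mean(0))
# dark window blob
g=im.astype(int).sum(2);m=np.zeros_like(g,np.uint8);m[150:225,65:145]=(g[150:225,65:145]<330)
n,l,s,c=cv2.connectedComponentsWithStats(m);i=1+s[1:,4].argmax();x,y,w,h,a=s[i];print(s[i],c[i],onplane(x+w/2-.5,y+h/2-.5,.12,K,T))
P=cloud(d,K,T);print('stage z',np.nanmedian(P[150:230,40:160,2]),'dish',P[288,323],P[250,323],P[325,323])
```

```text
[0.49691902 0.3451233  0.12      ]
[[0.555, 0.3809], [0.5476, 0.2972], [0.4377, 0.3077], [0.4446, 0.3902]] [0.49624564 0.34400777]
[  78  163   55   50 2106] [105.04178538 187.55792972] [0.49730858 0.34502264 0.12      ]
stage z 0.12159630081552604 dish [0.49300282 0.18670824 0.23188319] [0.51099358 0.1866859  0.23061971] [0.4730266  0.18672497 0.23229218]
```

Request:
step_arm(steps=[[0,-35,-2,0],[0,-45,-2,0],[0,-40,-2,0],[0,-25,-2,0],[0,0,0,0]])

```text
time: 32.05
tool_pos: [0.498, 0.3259, 0.2156]
tool_rot: [0.005, 0.998, -0.011, -0.054]
contact_force: [0.2, -0.3, -1.0]
gripper_width: 0.678
```

```bash
python3 s.py .4965 .3455 .1235
```

```text
tool [0.498  0.3245 0.2153] yaw -1.35 tilt 6.29 t 32.1 F [-0.4 -0.9 -0.7] gw 0.675 j [0.4345 0.0558 1.6393 0.0375 1.5496 2.0255]
remain [  8.  -22.   91.2] turn -1.35
```

Request:
step_arm(steps=[[0,0,25,0],[0,0,0,0]])

```text
time: 32.3
tool_pos: [0.4963, 0.3205, 0.1893]
tool_rot: [0.006, 0.998, -0.013, -0.055]
contact_force: [-1.5, -1.1, -1.2]
gripper_width: 0.677
```

```bash
python3 s.py .4965 .3455 .1235
```

```text
tool [0.4978 0.321  0.1921] yaw -1.59 tilt 6.07 t 32.35 F [ 0.3 -0.6  0.4] gw 0.674 j [0.4301 0.0654 1.6684 0.036  1.5076 2.0239]
remain [  5.2 -25.2  68.2] turn -1.59
```

Request:
step_arm(steps=[[5,-24,0,0],[0,0,25,0],[0,0,0,0]])

```text
time: 32.65
tool_pos: [0.5041, 0.3416, 0.17]
tool_rot: [0.004, 0.999, -0.017, -0.05]
contact_force: [-0.7, -1.0, -1.7]
gripper_width: 0.68
```

```bash
python3 s.py .4965 .3455 .1235
```

```text
tool [0.5058 0.3424 0.173 ] yaw -1.93 tilt 5.54 t 32.7 F [-0.3 -0.3  0.4] gw 0.677 j [0.4557 0.1156 1.6472 0.0384 1.4676 2.0542]
remain [-4.6 -3.2 50.2] turn -1.93
```

Request:
step_arm(steps=[[0,0,20,0],[0,0,0,0]])

```text
time: 32.9
tool_pos: [0.5063, 0.3416, 0.1573]
tool_rot: [0.002, 0.999, -0.018, -0.046]
contact_force: [-0.4, -0.9, -0.5]
gripper_width: 0.678
```

```bash
python3 s.py .4965 .3455 .1235
```

```text
tool [0.5079 0.3424 0.1601] yaw -2.03 tilt 4.98 t 32.95 F [0.7 0.9 0.1] gw 0.676 j [0.4542 0.1238 1.6603 0.0384 1.4358 2.0536]
remain [-8.3 -2.8 37.4] turn -2.03
```

Request:
step_arm(steps=[[0,0,20,0],[0,0,0,0]])

```text
time: 33.15
tool_pos: [0.5088, 0.3427, 0.145]
tool_rot: [-0.001, 0.999, -0.018, -0.04]
contact_force: [0.3, -0.9, -0.7]
gripper_width: 0.677
```

```bash
python3 s.py .4965 .3455 .1235
```

```text
tool [0.5104 0.3435 0.1477] yaw -2.07 tilt 4.39 t 33.2 F [ 0.3 -0.2  0.1] gw 0.674 j [0.454  0.1334 1.6709 0.0386 1.4039 2.0533]
remain [-12.1  -1.5  25.2] turn -2.07
```

Request:
step_arm(steps=[[-10,-3,0,0]])

```text
time: 33.3
tool_pos: [0.502, 0.3469, 0.1508]
tool_rot: [-0.003, 0.999, -0.019, -0.037]
contact_force: [-0.1, 0.7, -0.2]
gripper_width: 0.672
```

```bash
python3 s.py .4965 .3455 .1235
python3 - <<'E'
from m import *
im,d,K,T=grab('wrist');save('w8',im);P=cloud(d,K,T)
g=P[...,2];m=(np.hypot(P[...,0]-.497,P[...,1]-.345)<.04)&(abs(g-.158)<.015);q=P[m];print(m.sum(),((np.percentile(q,1,0)+np.percentile(q,99,0))/2).round(4))
A=np.c_[q[:,:2],np.ones(len(q))];print(np.linalg.lstsq(A,q[:,2],rcond=None)[0])
E
```

```text
tool [0.5003 0.3479 0.1511] yaw -2.06 tilt 4.3 t 33.35 F [-0.9  1.5  0.3] gw 0.678 j [0.4671 0.1149 1.6851 0.0404 1.4053 2.0661]
remain [-1.6  2.6 27.8] turn -2.06
14909 [0.5021 0.3451 0.1647]
[-0.09383297  0.02080289  0.21010031]
```

Request:
step_arm(steps=[[-4,1,14,0],[0,0,0,0]])

```text
time: 33.6
tool_pos: [0.4952, 0.3475, 0.1376]
tool_rot: [-0.003, 0.999, -0.017, -0.036]
contact_force: [-0.4, -0.9, -1.8]
gripper_width: 0.677
```

```bash
python3 s.py .496 .3465 .1235
```

```text
tool [0.4962 0.3478 0.139 ] yaw -1.98 tilt 4.05 t 33.65 F [1.1 0.2 0.4] gw 0.669 j [0.4703 0.1155 1.7056 0.0402 1.3794 2.067 ]
remain [ 0.9  1.4 15.4] turn -1.98
```

Request:
step_arm(steps=[[0,0,5,0]])

```text
time: 33.75
tool_pos: [0.4964, 0.3482, 0.1348]
tool_rot: [-0.004, 0.999, -0.017, -0.034]
contact_force: [-0.3, -0.5, 0.4]
gripper_width: 0.677
```

```bash
python3 s.py .496 .3465 .1235
python3 - <<'E'
from m import *
im,d,K,T=grab('wrist');P=cloud(d,K,T);save('w9',im)
m=((im[...,2].astype(int)-im[...,0])>15)&(P[...,2]>.13)&(np.hypot(P[...,0]-.497,P[...,1]-.345)<.025)
print(m.sum(),P[m].mean(0) if m.sum() else '', np.argwhere(m).mean(0))
for b in boxes_of('wrist','dish')[:2]:
  x,y,w,h=b['box'];print(b,onplane(x+w/2,y+h/2,.145,K,T))
E
```

```text
tool [0.4955 0.3477 0.133 ] yaw -1.97 tilt 4.09 t 33.8 F [-0.1 -0.1 -1.5] gw 0.676 j [0.4707 0.1204 1.7108 0.0402 1.3701 2.0669]
remain [1.3 1.3 9.4] turn -1.97
1816 [0.49571467 0.34661046 0.15321887] [287.32048458 322.32764317]
{'box': [254.7, 211.1, 134.6, 131.6], 'p': 0.8} [0.49547427 0.34681214 0.145     ]
```

Request:
step_arm(steps=[[1,1,4,0]])

```text
time: 34.0
tool_pos: [0.4967, 0.3469, 0.1297]
tool_rot: [-0.004, 0.999, -0.017, -0.035]
contact_force: [-0.7, 0.4, 0.1]
gripper_width: 0.671
```

```bash
python3 s.py .4965 .346 .1235
```

```text
tool [0.4961 0.3463 0.1283] yaw -1.99 tilt 4.14 t 34.05 F [-0.3 -1.1 -0.9] gw 0.677 j [0.4683 0.1253 1.7137 0.0399 1.3635 2.0645]
remain [0.7 0.3 4.8] turn -1.99
```

Request:
step_arm(steps=[[0,0,3,0]])

```text
time: 34.15
tool_pos: [0.4962, 0.3463, 0.1253]
tool_rot: [-0.003, 0.999, -0.018, -0.036]
contact_force: [-0.9, 0.1, -0.8]
gripper_width: 0.683
```

```bash
python3 s.py .4965 .346 .1235
```

```text
tool [0.4957 0.3461 0.1244] yaw -2.0 tilt 4.19 t 34.2 F [-1.3  0.4 -0. ] gw 0.676 j [0.4683 0.1288 1.717  0.04   1.3577 2.0645]
remain [0.9 0.1 0.8] turn -2.0
```

Request:
step_arm(steps=[[0,0,2,0]])

```text
time: 34.3
tool_pos: [0.4956, 0.3461, 0.1224]
tool_rot: [-0.003, 0.999, -0.018, -0.036]
contact_force: [-2.6, 0.2, 11.1]
gripper_width: 0.677
```

```bash
python3 s.py .4965 .346 .1235
```

```text
tool [0.4956 0.3461 0.1226] yaw -2.01 tilt 4.19 t 34.35 F [-0.3 -0.3  0.2] gw 0.676 j [0.4684 0.1306 1.7182 0.04   1.3547 2.0646]
remain [ 0.8  0.1 -1. ] turn -2.01
```

Request:
step_arm(steps=[[0,0,0,0],[0,0,0,0],[0,0,0,0],[0,0,0,0]], claw=100)

```text
time: 34.75
tool_pos: [0.4958, 0.3462, 0.1226]
tool_rot: [-0.003, 0.999, -0.018, -0.036]
contact_force: [0.3, 0.1, 0.2]
gripper_width: 1.0
```

Request:
step_arm(steps=[[0,0,-20,0],[0,0,-30,0],[0,0,-30,0],[0,0,0,0]])

```text
time: 35.15
tool_pos: [0.5006, 0.3451, 0.2029]
tool_rot: [-0.002, 0.999, -0.018, -0.038]
contact_force: [0.5, 0.5, -0.1]
gripper_width: 0.998
```

```bash
python3 s.py
python3 - <<'E'
from m import *
im,d,K,T=grab('wrist');P=cloud(d,K,T);save('w10',im)
for b in boxes_of('wrist','dish')[:2]:
  x,y,w,h=b['box'];print(b,onplane(x+w/2,y+h/2,.14,K,T))
m=(np.hypot(P[...,0]-.497,P[...,1]-.345)<.045)&(abs(P[...,2]-.1415)<.006);q=P[m]
print(m.sum(),((np.percentile(q,1,0)+np.percentile(q,99,0))/2).round(4));A=np.c_[q[:,:2],np.ones(len(q))];print(np.linalg.lstsq(A,q[:,2],rcond=None)[0])
E
```

```text
tool [0.4995 0.3446 0.2003] yaw -2.01 tilt 4.55 t 35.2 F [-1.2  0.2 -0.9] gw 1.001 j [0.4633 0.0728 1.6456 0.0388 1.4928 2.0648]
{'box': [273.2, 169.2, 91.6, 87.4], 'p': 0.94} [0.49949687 0.34571754 0.14      ]
6040 [0.4969 0.3456 0.1402]
[-0.01232253  0.00129503  0.14717824]
```

View pics/w10.png

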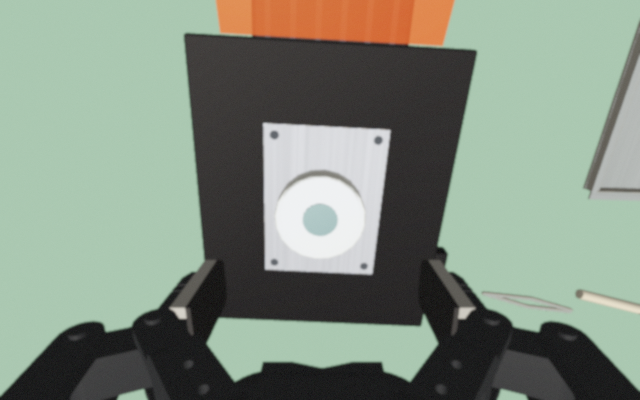

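The dish lies flat over the window (centre at (320,219) in the picture, about (0.497,0.3456) m against the window at (0.497,0.345)). Next I'll return the jar.

Request:
step_arm(steps=[[0,35,0,0],[0,45,0,0],[0,45,0,0],[0,45,0,0],[0,45,0,0],[0,45,0,0],[0,45,0,0],[0,0,0,0]], claw=80)

```text
time: 36.1
tool_pos: [0.4785, 0.0286, 0.1817]
tool_rot: [0.002, 0.998, -0.015, -0.054]
contact_force: [-0.1, 1.2, -0.3]
gripper_width: 0.806
```

```bash
python3 s.py .5086 -.0085 .066
```

```text
tool [0.4783 0.0305 0.1813] yaw -1.64 tilt 6.24 t 36.15 F [-0.8  0.5 -0.4] gw 0.803 j [-0.0852 -0.1904  1.9312 -0.0112  1.5091  1.5153]
remain [ 43.7  37.6 111.4] turn -1.64
```

Request:
step_arm(steps=[[40,36,0,0],[0,0,0,0]])

```text
time: 36.35
tool_pos: [0.5126, -0.0024, 0.1737]
tool_rot: [0.001, 0.998, -0.013, -0.057]
contact_force: [-0.1, 0.5, -0.0]
gripper_width: 0.796
```

```bash
python3 s.py .5086 -.0085 .066
```

```text
tool [ 5.111e-01 -5.000e-04  1.739e-01] yaw -1.46 tilt 6.66 t 36.4 F [-0.2  0.5 -0.1] gw 0.799 j [-0.1389 -0.0981  1.8618 -0.0143  1.4932  1.4593]
remain [ 10.2   7.9 107.4] turn -1.46
```

Request:
step_arm(steps=[[0,0,-40,0]])

```text
time: 36.5
tool_pos: [0.5113, 0.0012, 0.2066]
tool_rot: [-0.001, 0.998, -0.012, -0.065]
contact_force: [0.4, -0.3, -1.0]
gripper_width: 0.799
```

```bash
python3 s.py; python3 s.py .5086 -.0085 .066
```

```text
tool [0.5169 0.0007 0.2176] yaw -1.38 tilt 6.54 t 36.55 F [ 2.1 -0.8  5.2] gw 0.795 j [-0.1354 -0.1198  1.8073 -0.0132  1.5673  1.4602]
tool [0.5179 0.0006 0.2177] yaw -1.36 tilt 6.28 t 36.6 F [ 0.1  0.1 -0.5] gw 0.797 j [-0.1352 -0.1205  1.8075 -0.0134  1.5633  1.4601]
remain [  7.6   9.2 151.8] turn -1.36
```

Request:
step_arm(steps=[[0,0,45,0],[0,0,0,0]])

```text
time: 36.8
tool_pos: [0.513, 0.0037, 0.1732]
tool_rot: [-0.0, 0.999, -0.01, -0.053]
contact_force: [-1.4, -0.7, -2.2]
gripper_width: 0.795
```

```bash
python3 s.py .5086 -.0085 .066
```

```text
tool [0.5161 0.0033 0.1779] yaw -1.14 tilt 5.65 t 36.85 F [0.7 0.2 0.8] gw 0.799 j [-0.1311 -0.102   1.8575 -0.0125  1.4838  1.4612]
remain [  3.8  11.7 112.1] turn -1.14
```

Request:
step_arm(steps=[[3,11,0,0],[0,0,35,0],[0,0,0,0],[0,0,0,0]])

```text
time: 37.25
tool_pos: [0.5208, -0.0085, 0.151]
tool_rot: [0.001, 0.999, -0.008, -0.043]
contact_force: [0.2, -0.6, 0.6]
gripper_width: 0.802
```

```bash
python3 g.py .5086 -.0085 .066
```

```text
tool [ 0.5208 -0.0085  0.151 ] yaw -0.98 tilt 4.92 t 37.25 F [ 0.2 -0.6  0.6] gw 0.802 j [-0.151  -0.0743  1.8778 -0.0152  1.4227  1.4395]
remain [-4.9 -0.1 85.7] turn -0.98
```

Request:
step_arm(steps=[[0,0,25,0],[0,0,0,0],[0,0,0,0]])

```text
time: 37.55
tool_pos: [0.5232, -0.0096, 0.1332]
tool_rot: [0.002, 0.999, -0.009, -0.038]
contact_force: [-0.1, -1.1, 0.5]
gripper_width: 0.799
```

```bash
python3 g.py .5086 -.0085 .066
```

```text
tool [ 0.5232 -0.0096  0.1332] yaw -0.99 tilt 4.35 t 37.55 F [-0.1 -1.1  0.5] gw 0.799 j [-0.1524 -0.057   1.8923 -0.0156  1.3807  1.439 ]
remain [-9.5 -1.2 68.1] turn -0.99
```

Request:
step_arm(steps=[[-8,0,25,0],[0,0,0,0],[0,0,0,0],[0,0,20,0],[0,0,0,0],[0,0,0,0]])

```text
time: 38.15
tool_pos: [0.5206, -0.011, 0.1015]
tool_rot: [0.004, 1.0, -0.009, -0.029]
contact_force: [0.3, -0.4, -0.1]
gripper_width: 0.796
```

```bash
python3 g.py .5086 -.0085 .066
```

```text
tool [ 0.5206 -0.011   0.1015] yaw -0.99 tilt 3.31 t 38.15 F [ 0.3 -0.4 -0.1] gw 0.796 j [-0.1557 -0.0394  1.9318 -0.0161  1.305   1.4368]
remain [-10.   -2.6  36.1] turn -0.99
```

Request:
step_arm(steps=[[-10,-2,15,0],[0,0,0,0],[0,0,0,0],[-3,0,15,0],[0,0,0,0],[0,0,0,0]])

```text
time: 38.75
tool_pos: [0.5114, -0.0098, 0.0784]
tool_rot: [0.004, 1.0, -0.008, -0.023]
contact_force: [-0.0, -0.3, -0.5]
gripper_width: 0.798
```

```bash
python3 g.py .5086 -.0085 .066
```

```text
tool [ 0.5114 -0.0098  0.0784] yaw -0.99 tilt 2.7 t 38.75 F [-0.  -0.3 -0.5] gw 0.798 j [-0.1562 -0.0395  1.974  -0.0164  1.2515  1.4371]
remain [-2.2 -1.4 12.5] turn -0.99
```

Request:
step_arm(steps=[[-3,-1,14,0],[0,0,0,0],[0,0,0,0]])

```text
time: 39.05
tool_pos: [0.5074, -0.0088, 0.0632]
tool_rot: [0.004, 1.0, -0.009, -0.023]
contact_force: [0.8, -0.1, -0.3]
gripper_width: 0.8
```

```bash
python3 g.py .5086 -.0085 .066
```

```text
tool [ 0.5074 -0.0088  0.0632] yaw -0.99 tilt 2.73 t 39.05 F [ 0.8 -0.1 -0.3] gw 0.8 j [-0.1555 -0.0272  1.9907 -0.0165  1.2231  1.4384]
remain [ 1.  -0.3 -2.8] turn -0.99
```

Request:
step_arm(steps=[[0,0,1,0],[0,0,0,0],[0,0,0,0],[0,0,0,0],[0,0,0,0],[0,0,0,0]], claw=0)

```text
time: 39.65
tool_pos: [0.5075, -0.0088, 0.0622]
tool_rot: [0.004, 1.0, -0.009, -0.023]
contact_force: [0.7, 1.0, -1.5]
gripper_width: 0.546
```

```bash
python3 g.py .444 -.3307 .066
```

```text
tool [ 0.5075 -0.0088  0.0622] yaw -0.99 tilt 2.72 t 39.65 F [ 0.7  1.  -1.5] gw 0.546 j [-0.1554 -0.0256  1.9912 -0.0164  1.2209  1.4384]
remain [-58.  323.    1.8] turn -0.99
```

Request:
step_arm(steps=[[0,0,-25,0],[0,0,-30,0],[0,0,-25,0],[0,0,0,0],[0,0,0,0]])

```text
time: 40.15
tool_pos: [0.5087, -0.0078, 0.1409]
tool_rot: [0.004, 1.0, -0.009, -0.027]
contact_force: [0.9, -0.0, -2.5]
gripper_width: 0.55
```

```bash
python3 g.py .444 -.3307 .066
```

```text
tool [ 0.5087 -0.0078  0.1409] yaw -1.0 tilt 3.08 t 40.15 F [ 0.9 -0.  -2.5] gw 0.55 j [-0.1532 -0.1171  1.9342 -0.0157  1.3762  1.4382]
remain [-55.  323.3  80.6] turn -1.0
```

Request:
step_arm(steps=[[0,35,-2,0],[-3,45,-2,0],[-3,45,-2,0],[-3,45,-2,0],[-8,45,-2,0],[-8,40,-2,0],[0,0,0,0],[0,0,0,0]])

```text
time: 40.95
tool_pos: [0.4722, -0.2674, 0.1393]
tool_rot: [-0.002, 0.999, -0.007, -0.036]
contact_force: [0.5, 0.2, -3.0]
gripper_width: 0.546
```

```bash
python3 g.py .444 -.3307 .066
```

```text
tool [ 0.4722 -0.2674  0.1393] yaw -0.77 tilt 4.12 t 40.95 F [ 0.5  0.2 -3. ] gw 0.546 j [-0.6319 -0.0243  1.8497 -0.0402  1.3766  0.9613]
remain [-22.   63.9  74.9] turn -0.77
```

Request:
step_arm(steps=[[-8,25,0,0],[-8,25,0,0],[-5,12,0,0],[0,0,0,0],[0,0,0,0]])

```text
time: 41.45
tool_pos: [0.4489, -0.3236, 0.1337]
tool_rot: [-0.006, 0.999, -0.004, -0.039]
contact_force: [-1.1, 0.7, -2.5]
gripper_width: 0.542
```

```bash
python3 g.py .4437 -.3307 .066
```

```text
tool [ 0.4489 -0.3236  0.1337] yaw -0.41 tilt 4.57 t 41.45 F [-1.1  0.7 -2.5] gw 0.542 j [-0.7369  0.0117  1.824  -0.0444  1.3729  0.8518]
remain [ 0.2  8.  67.8] turn -0.41
```

Request:
step_arm(steps=[[0,0,25,0],[0,0,0,0],[0,0,0,0],[0,0,20,0],[0,0,0,0],[0,0,0,0]])

```text
time: 42.05
tool_pos: [0.4493, -0.3194, 0.0921]
tool_rot: [-0.005, 0.999, -0.001, -0.037]
contact_force: [0.6, -0.8, -0.7]
gripper_width: 0.547
```

```bash
python3 g.py .4437 -.3307 .066
```

```text
tool [ 0.4493 -0.3194  0.0921] yaw -0.08 tilt 4.3 t 42.05 F [ 0.6 -0.8 -0.7] gw 0.547 j [-0.7316  0.051   1.8588 -0.0434  1.2945  0.8541]
remain [-3.6 11.6 26.3] turn -0.08
```

Request:
step_arm(steps=[[-3,11,0,0],[0,0,0,0],[0,0,0,0],[0,0,13,0],[0,0,0,0],[0,0,0,0]])

```text
time: 42.65
tool_pos: [0.4469, -0.333, 0.0824]
tool_rot: [-0.003, 0.999, -0.001, -0.035]
contact_force: [0.5, -0.3, -1.5]
gripper_width: 0.543
```

```bash
python3 g.py .4437 -.3307 .063
```

```text
tool [ 0.4469 -0.333   0.0824] yaw -0.12 tilt 4.02 t 42.65 F [ 0.5 -0.3 -1.5] gw 0.543 j [-0.7522  0.0726  1.8539 -0.045   1.2709  0.8353]
remain [-1.8 -2.2 19.5] turn -0.12
```

Request:
step_arm(steps=[[-2,-2,9,0],[0,0,0,0],[0,0,0,0],[0,0,6,0],[0,0,0,0],[0,0,0,0]])

```text
time: 43.25
tool_pos: [0.4431, -0.33, 0.0654]
tool_rot: [-0.004, 0.999, -0.001, -0.036]
contact_force: [1.2, -0.1, -2.6]
gripper_width: 0.548
```

```bash
python3 g.py .4437 -.3307 .063
```

```text
tool [ 0.4431 -0.33    0.0654] yaw -0.09 tilt 4.1 t 43.25 F [ 1.2 -0.1 -2.6] gw 0.548 j [-0.7529  0.085   1.8726 -0.0454  1.2415  0.8357]
remain [0.8 0.7 2.3] turn -0.09
```

Request:
step_arm(steps=[[0,0,3,0],[0,0,0,0]])

```text
time: 43.45
tool_pos: [0.4436, -0.3306, 0.0642]
tool_rot: [-0.003, 0.999, -0.001, -0.035]
contact_force: [-0.4, -0.3, -1.5]
gripper_width: 0.542
```

```bash
python3 g.py .4437 -.3307 .063
```

```text
tool [ 0.4436 -0.3306  0.0642] yaw -0.09 tilt 4.03 t 43.45 F [-0.4 -0.3 -1.5] gw 0.542 j [-0.753   0.0874  1.8722 -0.0457  1.2379  0.8358]
remain [0.1 0.1 1.2] turn -0.09
```

Request:
step_arm(steps=[[0,0,3,0]])

```text
time: 43.55
tool_pos: [0.4442, -0.331, 0.0636]
tool_rot: [-0.003, 0.999, -0.001, -0.035]
contact_force: [-4.6, 6.5, 19.7]
gripper_width: 0.547
```

```bash
python3 s.py .4437 -.3307 .063
```

```text
tool [ 0.4443 -0.3311  0.0637] yaw -0.1 tilt 3.98 t 43.6 F [-3.3  3.3  9.6] gw 0.545 j [-0.753   0.0893  1.8711 -0.0452  1.2364  0.8357]
remain [-0.5 -0.4  0.7] turn -0.1
```

Request:
step_arm(steps=[[0,0,0,0],[0,0,0,0],[0,0,0,0],[0,0,0,0]], claw=80)

```text
time: 44.0
tool_pos: [0.4452, -0.332, 0.0647]
tool_rot: [-0.002, 0.999, -0.001, -0.033]
contact_force: [0.2, -0.0, -0.4]
gripper_width: 0.8
```

Request:
step_arm(steps=[[0,0,-25,0],[0,0,-35,0],[0,0,-35,0],[0,0,0,0],[15,-35,0,0],[20,-45,0,0],[20,-45,0,0],[20,-45,0,0]])

```text
time: 44.8
tool_pos: [0.5264, -0.1625, 0.1548]
tool_rot: [-0.003, 0.999, -0.007, -0.035]
contact_force: [0.6, -0.7, 0.2]
gripper_width: 0.804
```

Request:
step_arm(steps=[[20,-45,0,0],[20,-45,0,0],[10,-25,0,0],[0,0,0,0],[0,0,0,0]])

```text
time: 45.3
tool_pos: [0.5777, -0.0392, 0.1468]
tool_rot: [-0.003, 0.999, -0.003, -0.037]
contact_force: [0.0, -0.7, -0.0]
gripper_width: 0.805
```

```bash
python3 g.py .588 -.0125 .056
```

```text
tool [ 0.5777 -0.0392  0.1468] yaw -0.34 tilt 4.3 t 45.3 F [ 0.  -0.7 -0. ] gw 0.805 j [-0.1925  0.0605  1.7506 -0.0076  1.4053  1.386 ]
remain [ 16.9 -26.1  90. ] turn -0.34
```

Request:
step_arm(steps=[[8,-14,0,0],[7,-12,25,0],[0,0,0,0],[0,0,0,0],[0,0,25,0],[0,0,0,0],[0,0,0,0]])

```text
time: 46.0
tool_pos: [0.5914, -0.0171, 0.0988]
tool_rot: [-0.003, 0.999, -0.007, -0.035]
contact_force: [1.2, 0.4, 0.5]
gripper_width: 0.798
```

```bash
python3 g.py .588 -.0125 .056
```

```text
tool [ 0.5914 -0.0171  0.0988] yaw -0.84 tilt 4.03 t 46.0 F [1.2 0.4 0.5] gw 0.798 j [-0.1524  0.1363  1.7547 -0.005   1.3207  1.4346]
remain [-0.4 -4.4 43. ] turn -0.84
```

Request:
step_arm(steps=[[0,-4,20,0],[0,0,0,0],[0,0,0,0],[0,0,15,0],[0,0,0,0],[0,0,0,0]])

```text
time: 46.6
tool_pos: [0.5937, -0.0154, 0.0713]
tool_rot: [-0.002, 1.0, -0.009, -0.029]
contact_force: [0.5, 0.4, -0.1]
gripper_width: 0.801
```

```bash
python3 g.py .588 -.0125 .056
```

```text
tool [ 0.5937 -0.0154  0.0713] yaw -0.98 tilt 3.37 t 46.6 F [ 0.5  0.4 -0.1] gw 0.801 j [-0.1489  0.167   1.7708 -0.0051  1.2623  1.4408]
remain [-4.9 -2.8 15.6] turn -0.98
```

Request:
step_arm(steps=[[-6,-2,16,0],[0,0,0,0],[0,0,0,0]])

```text
time: 46.9
tool_pos: [0.5862, -0.0131, 0.0544]
tool_rot: [-0.002, 1.0, -0.009, -0.029]
contact_force: [-0.4, 0.4, 0.0]
gripper_width: 0.799
```

```bash
python3 g.py .588 -.0125 .056
```

```text
tool [ 0.5862 -0.0131  0.0544] yaw -0.97 tilt 3.37 t 46.9 F [-0.4  0.4  0. ] gw 0.799 j [-0.1469  0.1722  1.7967 -0.0051  1.2313  1.4428]
remain [ 1.7 -0.6 -1.7] turn -0.97
```

Request:
step_arm(steps=[[0,0,1,0],[0,0,0,0],[0,0,0,0],[0,0,0,0],[0,0,0,0],[0,0,0,0]], claw=0)

```text
time: 47.5
tool_pos: [0.5861, -0.013, 0.0533]
tool_rot: [-0.002, 1.0, -0.008, -0.029]
contact_force: [-0.0, -0.9, -0.8]
gripper_width: 0.541
```

```bash
python3 g.py .508 -.386 .056
```

```text
tool [ 0.5861 -0.013   0.0533] yaw -0.97 tilt 3.38 t 47.5 F [-0.  -0.9 -0.8] gw 0.541 j [-0.1468  0.1736  1.7973 -0.0051  1.2296  1.4428]
remain [-71.8 374.3   0.4] turn -0.97
```

Request:
step_arm(steps=[[0,0,-25,0],[0,0,-30,0],[0,0,-20,0],[0,0,0,0],[0,0,0,0]])

```text
time: 48.0
tool_pos: [0.588, -0.0129, 0.1266]
tool_rot: [-0.002, 0.999, -0.009, -0.033]
contact_force: [0.4, 0.1, -2.8]
gripper_width: 0.542
```

```bash
python3 g.py .508 -.386 .056
```

```text
tool [ 0.588  -0.0129  0.1266] yaw -0.97 tilt 3.77 t 48.0 F [ 0.4  0.1 -2.8] gw 0.542 j [-0.1462  0.0955  1.749  -0.0048  1.3627  1.4428]
remain [-68.9 374.7  73.8] turn -0.97
```

Request:
step_arm(steps=[[-4,35,-2,0],[-8,45,-2,0],[-8,45,-2,0],[-8,45,-2,0],[-8,45,-2,0],[-8,45,-2,0],[0,0,0,0],[0,0,0,0]])

```text
time: 48.8
tool_pos: [0.5323, -0.2775, 0.1247]
tool_rot: [-0.007, 0.999, -0.007, -0.042]
contact_force: [-1.2, 0.2, -2.9]
gripper_width: 0.541
```

```bash
python3 g.py .506 -.386 .0543
```

```text
tool [ 0.5323 -0.2775  0.1247] yaw -0.74 tilt 4.84 t 48.8 F [-1.2  0.2 -2.9] gw 0.541 j [-0.5885  0.1345  1.7106 -0.0349  1.3738  1.0039]
remain [-19.  109.7  70.8] turn -0.74
```

Request:
step_arm(steps=[[-4,30,-2,0],[-4,35,0,0],[-4,30,0,0],[0,10,0,0],[0,0,0,0],[0,0,0,0]])

```text
time: 49.4
tool_pos: [0.5182, -0.3761, 0.1174]
tool_rot: [-0.012, 0.999, -0.003, -0.046]
contact_force: [0.2, 0.0, -3.4]
gripper_width: 0.539
```

```bash
python3 g.py .506 -.386 .0543
```

```text
tool [ 0.5182 -0.3761  0.1174] yaw -0.23 tilt 5.46 t 49.4 F [ 0.2  0.  -3.4] gw 0.539 j [-0.7251  0.2358  1.6086 -0.0437  1.3826  0.8609]
remain [-6.3 11.5 63.7] turn -0.23
```

Request:
step_arm(steps=[[0,0,25,0],[0,0,0,0],[0,0,0,0]])

```text
time: 49.7
tool_pos: [0.5175, -0.3711, 0.0925]
tool_rot: [-0.013, 0.999, -0.0, -0.046]
contact_force: [0.6, -0.8, -1.1]
gripper_width: 0.54
```

```bash
python3 g.py .506 -.386 .0543
```

```text
tool [ 0.5175 -0.3711  0.0925] yaw 0.04 tilt 5.46 t 49.7 F [ 0.6 -0.8 -1.1] gw 0.54 j [-0.7205  0.2545  1.6312 -0.0428  1.3418  0.8623]
remain [-7.9 15.9 38.7] turn 0.04
```

Request:
step_arm(steps=[[-7,15,0,0],[0,0,0,0],[0,0,0,0],[0,0,20,0],[0,0,0,0],[0,0,0,0]])

```text
time: 50.3
tool_pos: [0.5108, -0.3878, 0.0783]
tool_rot: [-0.01, 0.999, 0.0, -0.043]
contact_force: [0.6, -0.8, -1.9]
gripper_width: 0.542
```

```bash
python3 g.py .506 -.386 .0543
```

```text
tool [ 0.5108 -0.3878  0.0783] yaw 0.09 tilt 5.07 t 50.3 F [ 0.6 -0.8 -1.9] gw 0.542 j [-0.7461  0.2747  1.6325 -0.0453  1.3116  0.8373]
remain [-2.7 -1.3 24.4] turn 0.09
```

Request:
step_arm(steps=[[-3,-1,12,0],[0,0,0,0],[0,0,0,0],[0,0,8,0],[0,0,0,0],[0,0,0,0]])

```text
time: 50.9
tool_pos: [0.5067, -0.387, 0.0595]
tool_rot: [-0.009, 0.999, 0.0, -0.042]
contact_force: [-1.2, -0.5, -1.7]
gripper_width: 0.539
```

```bash
python3 g.py .506 -.386 .0543
```

```text
tool [ 0.5067 -0.387   0.0595] yaw 0.08 tilt 4.92 t 50.9 F [-1.2 -0.5 -1.7] gw 0.539 j [-0.7496  0.2871  1.6523 -0.0459  1.2763  0.8355]
remain [-0.3 -0.9  5.2] turn 0.08
```

Request:
step_arm(steps=[[0,0,3,0],[0,0,0,0]])

```text
time: 51.1
tool_pos: [0.5065, -0.387, 0.0562]
tool_rot: [-0.009, 0.999, 0.0, -0.042]
contact_force: [0.2, -0.4, -2.6]
gripper_width: 0.539
```

```bash
python3 g.py .506 -.386 .0543
```

```text
tool [ 0.5065 -0.387   0.0562] yaw 0.09 tilt 4.92 t 51.1 F [ 0.2 -0.4 -2.6] gw 0.539 j [-0.7497  0.2905  1.6541 -0.046   1.2711  0.8356]
remain [-0.3 -0.9  2. ] turn 0.09
```

Request:
step_arm(steps=[[0,0,3,0],[0,0,0,0]])

```text
time: 51.3
tool_pos: [0.507, -0.3877, 0.0551]
tool_rot: [-0.008, 0.999, 0.0, -0.041]
contact_force: [-0.4, 0.6, -2.1]
gripper_width: 0.539
```

```bash
python3 g.py .506 -.386 .0543
```

```text
tool [ 0.507  -0.3877  0.0551] yaw 0.08 tilt 4.84 t 51.3 F [-0.4  0.6 -2.1] gw 0.539 j [-0.7499  0.2925  1.6537 -0.0464  1.2675  0.8356]
remain [-0.9 -1.7  0.9] turn 0.08
```

Request:
step_arm(steps=[[0,0,3,0]])

```text
time: 51.4
tool_pos: [0.5072, -0.3881, 0.0545]
tool_rot: [-0.008, 0.999, 0.0, -0.041]
contact_force: [-4.4, 5.3, 17.2]
gripper_width: 0.533
```

```bash
python3 s.py .506 -.386 .0543
```

```text
tool [ 0.5073 -0.3881  0.0546] yaw 0.08 tilt 4.81 t 51.45 F [-3.3  3.1  8.3] gw 0.542 j [-0.75    0.2938  1.6531 -0.0463  1.2664  0.8355]
remain [-1.3 -2.1  0.4] turn 0.08
```

Request:
step_arm(steps=[[0,0,2,0]])

```text
time: 51.55
tool_pos: [0.5074, -0.3881, 0.0546]
tool_rot: [-0.008, 0.999, 0.0, -0.041]
contact_force: [-2.5, 2.9, 7.4]
gripper_width: 0.541
```

```bash
python3 s.py .506 -.386 .0543
```

```text
tool [ 0.5074 -0.3881  0.0546] yaw 0.09 tilt 4.82 t 51.6 F [-3.3  3.3  7.2] gw 0.541 j [-0.7499  0.2942  1.6526 -0.0463  1.2667  0.8354]
remain [-1.4 -2.1  0.5] turn 0.09
```

Request:
step_arm(steps=[[0,0,0,0],[0,0,0,0],[0,0,0,0],[0,0,0,0]], claw=80)

```text
time: 52.0
tool_pos: [0.5082, -0.3889, 0.0555]
tool_rot: [-0.007, 0.999, 0.0, -0.04]
contact_force: [0.3, 0.2, -1.9]
gripper_width: 0.8
```

Request:
step_arm(steps=[[0,0,-25,0],[0,0,-40,0],[0,0,-45,0],[0,0,0,0],[15,-35,0,0],[18,-45,0,0],[18,-45,0,0],[18,-45,0,0]])

```text
time: 52.8
tool_pos: [0.5862, -0.2217, 0.1637]
tool_rot: [-0.007, 0.999, -0.005, -0.04]
contact_force: [-1.2, -0.7, 0.7]
gripper_width: 0.799
```

Request:
step_arm(steps=[[18,-45,0,0],[18,-45,0,0],[18,-40,0,0],[15,-25,0,0],[0,0,0,0],[0,0,0,0]], claw=70)

```text
time: 53.4
tool_pos: [0.6591, -0.0546, 0.1568]
tool_rot: [-0.008, 0.999, -0.002, -0.041]
contact_force: [0.0, -1.2, -0.5]
gripper_width: 0.699
```

```bash
python3 g.py .6655 -.0175 .083
```

```text
tool [ 0.6591 -0.0546  0.1568] yaw -0.14 tilt 4.78 t 53.4 F [ 0.  -1.2 -0.5] gw 0.699 j [-1.9470e-01  2.4240e-01  1.5313e+00 -1.0000e-03  1.4513e+00  1.3793e+00]
remain [ 12.4 -36.   73.6] turn -0.14
```

Request:
step_arm(steps=[[4,-18,0,0],[2,-18,0,0],[0,0,0,0],[0,0,0,0]])

```text
time: 53.8
tool_pos: [0.6646, -0.0182, 0.1561]
tool_rot: [-0.007, 0.999, -0.003, -0.042]
contact_force: [-0.2, -0.7, -0.4]
gripper_width: 0.705
```

```bash
python3 s.py .6655 -.0175 .083
python3 - <<'E'
from m import *
im,d,K,T=grab('wrist');P=cloud(d,K,T);save('w11',im)
tops(P,dict(amber=((.6655,-.0175),.108,.03)))
E
```

```text
tool [ 0.6646 -0.0182  0.1562] yaw -0.35 tilt 4.84 t 53.85 F [ 0.6 -0.9  0. ] gw 0.694 j [-0.1408  0.251   1.5223  0.0038  1.4528  1.4362]
remain [ 7.   0.4 72.8] turn -0.35
amber n 1676 mec 0.6638 -0.0166 r 0.0147 mid [ 0.6645 -0.0167] z 0.1079
```

View pics/w11.png

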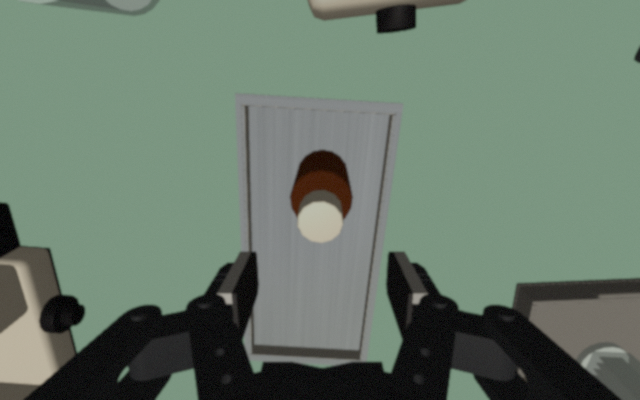

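The bottle cap at (320,221) is centred between the fingers, at (0.664,-0.0166).

Request:
step_arm(steps=[[0,0,25,0],[0,0,0,0],[0,0,0,0],[0,0,25,0],[0,0,0,0],[0,0,0,0]])

```text
time: 54.5
tool_pos: [0.6633, -0.0208, 0.1115]
tool_rot: [-0.007, 0.999, -0.005, -0.038]
contact_force: [0.7, -0.1, 1.5]
gripper_width: 0.699
```

```bash
python3 g.py .664 -.0167 .082
```

```text
tool [ 0.6633 -0.0208  0.1115] yaw -0.57 tilt 4.39 t 54.5 F [ 0.7 -0.1  1.5] gw 0.699 j [-0.1447  0.2839  1.5609  0.003   1.3734  1.4359]
remain [ 2.9 -3.7 29.4] turn -0.57
```

Request:
step_arm(steps=[[2,-4,18,0],[0,0,0,0],[0,0,0,0],[0,0,13,0],[0,0,0,0],[0,0,0,0]])

```text
time: 55.1
tool_pos: [0.6652, -0.0163, 0.0818]
tool_rot: [-0.006, 0.999, -0.005, -0.035]
contact_force: [-0.1, 0.1, 0.1]
gripper_width: 0.697
```

```bash
python3 g.py .664 -.0167 .082
```

```text
tool [ 0.6652 -0.0163  0.0818] yaw -0.57 tilt 4.1 t 55.1 F [-0.1  0.1  0.1] gw 0.697 j [-0.1378  0.3153  1.5756  0.0037  1.3221  1.4425]
remain [-1.2  0.4 -0.1] turn -0.57
```

Request:
step_arm(steps=[[0,0,0,0],[0,0,0,0],[0,0,0,0],[0,0,0,0],[0,0,0,0],[0,0,0,0]], claw=0)

```text
time: 55.7
tool_pos: [0.6653, -0.0164, 0.0821]
tool_rot: [-0.006, 0.999, -0.005, -0.035]
contact_force: [-0.2, 0.1, -0.5]
gripper_width: 0.32
```

Request:
step_arm(steps=[[0,0,-25,0],[0,0,-30,0],[0,0,-20,0],[0,0,0,0],[0,0,0,0]])

```text
time: 56.2
tool_pos: [0.6683, -0.0171, 0.1551]
tool_rot: [-0.007, 0.999, -0.005, -0.038]
contact_force: [-0.2, 0.2, -2.4]
gripper_width: 0.318
```

```bash
python3 g.py .506 -.265 .083
```

```text
tool [ 0.6683 -0.0171  0.1551] yaw -0.58 tilt 4.46 t 56.2 F [-0.2  0.2 -2.4] gw 0.318 j [-0.1383  0.2561  1.5179  0.0034  1.4455  1.4425]
remain [-153.8  250.6   80.8] turn -0.58
```

Request:
step_arm(steps=[[-20,35,-2,0],[-27,43,-2,0],[-27,43,-2,0],[-27,43,0,0],[-25,40,0,0],[-15,25,0,0],[0,0,0,0],[0,0,0,0]])

```text
time: 57.0
tool_pos: [0.5163, -0.2465, 0.1542]
tool_rot: [-0.011, 0.999, -0.004, -0.047]
contact_force: [-0.6, 1.0, -2.0]
gripper_width: 0.316
```

```bash
python3 g.py .506 -.265 .083
```

```text
tool [ 0.5163 -0.2465  0.1542] yaw -0.36 tilt 5.5 t 57.0 F [-0.6  1.  -2. ] gw 0.316 j [-0.5603  0.0501  1.7492 -0.031   1.4333  1.0235]
remain [-3.5 20.2 71.5] turn -0.36
```

Request:
step_arm(steps=[[-1,18,0,0],[0,0,25,0],[0,0,0,0],[0,0,0,0],[0,0,20,0],[0,0,0,0],[0,0,0,0]])

```text
time: 57.7
tool_pos: [0.5147, -0.2627, 0.1094]
tool_rot: [-0.01, 0.999, 0.0, -0.046]
contact_force: [0.2, -0.3, -1.3]
gripper_width: 0.316
```

```bash
python3 g.py .506 -.265 .083
```

```text
tool [ 0.5147 -0.2627  0.1094] yaw 0.06 tilt 5.4 t 57.7 F [ 0.2 -0.3 -1.3] gw 0.316 j [-0.5843  0.1074  1.768  -0.0343  1.3544  0.9952]
remain [-6.3  2.9 27.1] turn 0.06
```

Request:
step_arm(steps=[[-6,2,8,0],[0,0,0,0],[0,0,0,0],[0,0,10,0],[0,0,0,0],[0,0,0,0]])

```text
time: 58.3
tool_pos: [0.5084, -0.2655, 0.0944]
tool_rot: [-0.009, 0.999, 0.0, -0.044]
contact_force: [-0.1, -0.2, -0.9]
gripper_width: 0.316
```

```bash
python3 g.py .506 -.265 .083
```

```text
tool [ 0.5084 -0.2655  0.0944] yaw 0.08 tilt 5.11 t 58.3 F [-0.1 -0.2 -0.9] gw 0.316 j [-0.594   0.1112  1.7911 -0.0356  1.3218  0.9864]
remain [-1.4 -0.3 11.6] turn 0.08
```

Request:
step_arm(steps=[[0,0,4,0],[0,0,0,0],[0,0,0,0]])

```text
time: 58.6
tool_pos: [0.508, -0.2653, 0.0899]
tool_rot: [-0.009, 0.999, 0.0, -0.044]
contact_force: [0.2, -0.5, -1.5]
gripper_width: 0.315
```

```bash
python3 g.py .506 -.265 .083
```

```text
tool [ 0.508  -0.2653  0.0899] yaw 0.09 tilt 5.13 t 58.6 F [ 0.2 -0.5 -1.5] gw 0.315 j [-0.5942  0.1158  1.7944 -0.0357  1.3143  0.9864]
remain [-1.4 -0.2  7. ] turn 0.09
```

Request:
step_arm(steps=[[-1,0,4,0],[0,0,0,0],[0,0,2,0],[0,0,0,0]])

```text
time: 59.0
tool_pos: [0.5064, -0.2652, 0.0835]
tool_rot: [-0.009, 0.999, 0.0, -0.044]
contact_force: [0.4, -0.1, -0.9]
gripper_width: 0.317
```

```bash
python3 g.py .506 -.265 .083
```

```text
tool [ 0.5064 -0.2652  0.0835] yaw 0.09 tilt 5.13 t 59.0 F [ 0.4 -0.1 -0.9] gw 0.317 j [-0.5955  0.1201  1.8014 -0.0359  1.3029  0.9854]
remain [-0.3 -0.1  0.6] turn 0.09
```

Request:
step_arm(steps=[[0,0,2,0]])

```text
time: 59.1
tool_pos: [0.5068, -0.2654, 0.0831]
tool_rot: [-0.009, 0.999, 0.0, -0.044]
contact_force: [-2.3, 2.0, 13.5]
gripper_width: 0.321
```

```bash
python3 s.py .506 -.265 .083
```

```text
tool [ 0.5069 -0.2654  0.0833] yaw 0.08 tilt 5.07 t 59.15 F [-2.2  1.3  5. ] gw 0.315 j [-0.5955  0.1211  1.8008 -0.0356  1.3014  0.9854]
remain [-0.9 -0.4  0.3] turn 0.08
```

Request:
step_arm(steps=[[0,0,2,0]])

```text
time: 59.25
tool_pos: [0.5074, -0.2656, 0.0833]
tool_rot: [-0.009, 0.999, 0.0, -0.043]
contact_force: [-2.9, 3.7, 8.8]
gripper_width: 0.319
```

```bash
python3 s.py .506 -.265 .083
```

```text
tool [ 0.5074 -0.2655  0.0833] yaw 0.08 tilt 5.02 t 59.3 F [-1.8  2.8  7. ] gw 0.321 j [-0.5954  0.1216  1.8001 -0.0352  1.3009  0.9854]
remain [-1.4 -0.5  0.4] turn 0.08
```

Touching down; I'll release it, rise and check.

Request:
step_arm(steps=[[0,0,0,0],[0,0,0,0],[0,0,0,0],[0,0,0,0]], claw=70)

```text
time: 59.7
tool_pos: [0.5084, -0.2663, 0.0847]
tool_rot: [-0.008, 0.999, 0.0, -0.042]
contact_force: [-0.2, 0.3, -0.1]
gripper_width: 0.699
```

Request:
step_arm(steps=[[0,0,-20,0],[0,0,-30,0],[0,0,-40,0],[0,0,-45,0],[-15,15,-45,0],[-20,20,-45,0],[0,0,0,0],[0,0,0,0]])

```text
time: 60.5
tool_pos: [0.4915, -0.3039, 0.3128]
tool_rot: [-0.009, 0.999, 0.001, -0.045]
contact_force: [-0.8, 0.5, -0.7]
gripper_width: 0.698
```

```bash
python3 g.py
python3 - <<'E'
from m import *
im,d,K,T=grab('wrist');im2,d2,K2,T2=grab('scene')
A=cv2.resize(im[:300],(533,250));B=cv2.resize(im2[100:330,150:450],None,fx=1.45,fy=1.45)
C=np.zeros((590,533,3),np.uint8);C[:250]=A;C[255:255+B.shape[0],:B.shape[1]]=B;save('v12',C)
tops(cloud(d,K,T),dict(amber=((.506,-.265),.108,.022),jar=((.444,-.331),.099,.035),case=((.508,-.386),.089,.032)))
E
```

```text
tool [ 0.4915 -0.3039  0.3128] yaw 0.14 tilt 5.28 t 60.5 F [-0.8  0.5 -0.7] gw 0.698 j [-0.6627 -0.0364  1.5701 -0.041   1.6904  0.9032]
amber n 618 mec 0.5055 -0.2652 r 0.0145 mid [ 0.506  -0.2656] z 0.1089
jar n 1365 mec 0.4437 -0.3296 r 0.0241 mid [ 0.445  -0.3296] z 0.1003
case n 1542 mec 0.5094 -0.388 r 0.0246 mid [ 0.51   -0.3874] z 0.0898
```

View pics/v12.png

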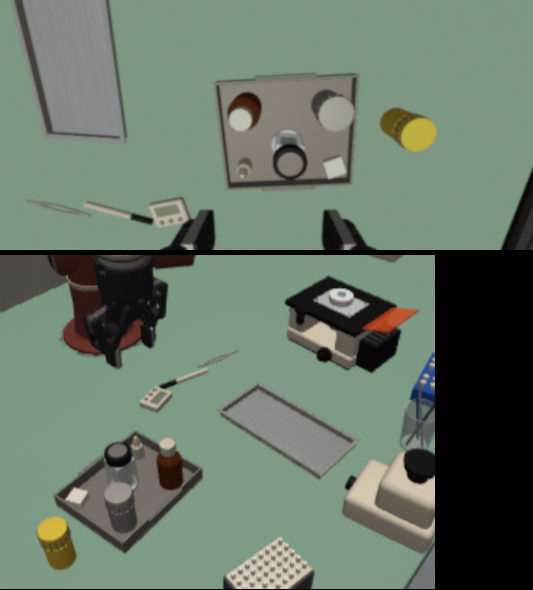

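All three stand within about 2 mm of their starting spots, the dish is on the imager, and the arm is clear, so I'm handing in.

```bash
python3 -c "
from plant import job_done; print(job_done())"
```

```text
the job is handed in; nothing more can be done
None
```

The job is handed in at about 60 s of the 144 s allowed. I moved the amber bottle, the objective case and the staining jar to the steel tray, and set the dish on the imager's window. Then I put the jar, case and bottle back on their own spots. No verdict was given.

**Last checks with the wrist camera:**
- **Tall things:** the bottle is about 0.5 to 1 mm from its starting spot, the jar about 1 mm, and the case about 2 mm. All three are upright.
- **Dish:** just after release it lay flat, about 1 mm from the window's centre. The network's box put it about 3 mm away; both are inside the 10 mm limit. At the end I only saw it in the scene picture, still on the window, and did not measure it again.
- **Bystanders:** the dropper bottle and coverslip box still stand in their corners in the last picture. I checked them only by eye.

**What was off:**
- **Tool tilt:** it drifted to about 6.7° at most, because rows that follow each other bake in the arm's lag. The dish leaned about 3° while carried.
- **Final clearance:** the arm stood clear above the tray at hand-in.

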